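# Square up leaning panels and clamp them with the thumbwheel

## Task

Four blank panels are slumped against the backstop of the clamping fixture, and a loose bar has been left across its rails. First take the bar off and lay it flat on a clear piece of bench. Then, with the fingers, push the panels' feet in until the row stands upright and flush against the backstop while the jaw is still well back, and last roll the recessed thumbwheel by its exposed rim until the jaw is snug against the row, leaving the bottle, spool, jar and screwdriver as they stand.

Things in the scene. Friction and masses are not known exactly. Their poses are not given: they have to be found in the camera images.
- fixture: Clamping fixture, fixed to the bench: dark steel base 236 x 90 x 12 mm. Origin: centre of the underside; own x runs along it from the thumbwheel housing to the backstop, own z up. Distances in its frame, mm: floor at z 12; backstop face at x 95 (block x 95 to 111, 70 wide, 60 tall over the floor); low side rails 10 tall with inner faces at y = +-32, x -30 to 95; grey thumbwheel housing x -110 to -42, 50 wide, top at z 45; jaw between housing and row.
- wheel_top (a point): Highest point of the thumbwheel's rim, at fixture (-76, 0, 52) mm. The wheel is black, ribbed (20 ribs), outer radius 25, 14 wide, axle along fixture y at z 27; only its top 7 mm stand out of an 18 mm wide slot in the housing's top. A fingertip pressed on the rim with 3 to 8 N and dragged towards the backstop turns it; turning it at the rim takes about 1.5 N.
- wheel (a joint): Turn of the thumbwheel, rad, 0 to 4.75. It grows, and the jaw closes, as the top of the rim is rolled towards the backstop; it stays where it is left. Geared to the jaw: jaw travel = 20 mm per rad (25 mm of rim = 20 mm of jaw).
- jaw (a joint): Travel of the jaw, m, moved only by the thumbwheel. The jaw's face is at fixture x = -20 mm + travel; it meets the squared row (four panels, 24 mm) at 0.091.
- jaw_face (a point): Middle of the jaw's clamping face, aluminium block 18 thick (behind the face) x 54 wide x 40 tall on the fixture's floor; slides along fixture x.
- backstop_face (a point): Middle of the backstop's face, 30 mm above the fixture's floor; the row is to stand flat against it.
- panel1_c (a point): Centre of panel 1 of 4 (nearest the backstop): loose plain aluminium plate 6 thick (own x) x 56 wide (own y) x 64 mm tall (own z), about 58 g. At the start it leans about 18 degrees, top towards the backstop, foot out towards the jaw, all four flat against one another. When the row is squared its centre is at fixture x = 92, z = 44 mm.
- panel2_c (a point): Centre of panel 2 of 4 (counted from the backstop): loose plain aluminium plate 6 thick (own x) x 56 wide (own y) x 64 mm tall (own z), about 58 g. At the start it leans about 18 degrees, top towards the backstop, foot out towards the jaw, all four flat against one another. When the row is squared its centre is at fixture x = 86, z = 44 mm.
- panel3_c (a point): Centre of panel 3 of 4 (counted from the backstop): loose plain aluminium plate 6 thick (own x) x 56 wide (own y) x 64 mm tall (own z), about 58 g. At the start it leans about 18 degrees, top towards the backstop, foot out towards the jaw, all four flat against one another. When the row is squared its centre is at fixture x = 80, z = 44 mm.
- panel4_c (a point): Centre of panel 4 of 4 (outermost, nearest the jaw): loose plain aluminium plate 6 thick (own x) x 56 wide (own y) x 64 mm tall (own z), about 58 g. At the start it leans about 18 degrees, top towards the backstop, foot out towards the jaw, all four flat against one another. When the row is squared its centre is at fixture x = 74, z = 44 mm. Its foot is at first near fixture x = 50 mm, 40 to 70 mm from the jaw.
- bar_c (a point): Centre of the loose plain aluminium bar, 14 x 14 x 150 mm, long axis = own y, about 80 g. At the start it lies across the fixture's two side rails (underside 22 mm above the bench, nearly along fixture y, between jaw and row), its ends standing out 30 mm past the base on either side; it is in the way of fingers and jaw.
- bottle_c (a point): Bystander: white bottle with black cap, 56 diameter, 150 mm tall, standing; point half-way up on its axis.
- spool_c (a point): Bystander: grey empty flanged spool, 60 diameter, 50 mm tall, standing; point half-way up.
- jar_c (a point): Bystander: small amber jar, 56 diameter, 70 mm tall, standing; point half-way up.
- driver: Bystander: screwdriver with black handle, 160 mm long, lying on the bench along its own x, handle to -x; origin on its underside.
There are look-alikes about, which are no part of the job. What is shaped like the part that bears panel2_c but orange or pink is not meant. What is shaped like the part that bears panel4_c but purple is not meant.

How it is judged (in metres and radians):
On the way, in this order (a step that is already met when the one before it is completed fails the run):
1. the loose bar lies flat on the bench, off the fixture (height (world z) of bar_c below 0.012 m and linear speed of bar below 0.02 m/s), for 0.2 s.
2. all four panels upright and flush against the backstop, the jaw still at least 15 mm short of the row (angle between each of panel1_c, panel2_c, panel3_c, panel4_c's own z axis and vertical below 0.06 rad and angle between the x axis of each of panel1_c, panel2_c, panel3_c, panel4_c and the x axis of fixture, either way round below 0.06 rad and x of panel1_c in the frame of fixture between 0.089 and 0.095 m and z of panel1_c in the frame of fixture between 0.04 and 0.048 m and x of panel2_c in the frame of fixture between 0.083 and 0.089 m and z of panel2_c in the frame of fixture between 0.04 and 0.048 m and x of panel3_c in the frame of fixture between 0.077 and 0.083 m and z of panel3_c in the frame of fixture between 0.04 and 0.048 m and x of panel4_c in the frame of fixture between 0.071 and 0.077 m and z of panel4_c in the frame of fixture between 0.04 and 0.048 m and value of joint jaw below 0.076 m), for 0.2 s.
3. the jaw is run up to the row by the thumbwheel (within 2 mm) (value of joint jaw above 0.089 m), for 0.2 s.
At the end, for the whole second after the job is handed in: Bar flat on the bench, off the fixture. All four panels stand on the fixture floor, upright and square within 3.4 degrees, each within 3 mm of its place in a row flush with the backstop; jaw within 2 mm of the row or touching it; all at rest. Bystanders within 20 mm of their starts (all of step 1 and angle between each of panel1_c, panel2_c, panel3_c, panel4_c's own z axis and vertical below 0.06 rad and angle between the x axis of each of panel1_c, panel2_c, panel3_c, panel4_c and the x axis of fixture, either way round below 0.06 rad and x of panel1_c in the frame of fixture between 0.089 and 0.095 m and z of panel1_c in the frame of fixture between 0.04 and 0.048 m and x of panel2_c in the frame of fixture between 0.083 and 0.089 m and z of panel2_c in the frame of fixture between 0.04 and 0.048 m and x of panel3_c in the frame of fixture between 0.077 and 0.083 m and z of panel3_c in the frame of fixture between 0.04 and 0.048 m and x of panel4_c in the frame of fixture between 0.071 and 0.077 m and z of panel4_c in the frame of fixture between 0.04 and 0.048 m and linear speed of each of panel1, panel2, panel3, panel4 below 0.01 m/s and value of joint jaw above 0.089 m and velocity of joint wheel below 0.05 rad/s).
It fails at once if the bottle is pushed more than 20 mm or knocked over (distance of bottle_c from where it was at the start of the episode above 0.02 m).
It fails at once if the spool is pushed more than 20 mm or knocked over (distance of spool_c from where it was at the start of the episode above 0.02 m).
It fails at once if the jar is pushed more than 20 mm or knocked over (distance of jar_c from where it was at the start of the episode above 0.02 m).
It fails at once if the driver is pushed more than 20 mm or knocked over (distance of driver from where it was at the start of the episode above 0.02 m).
It also fails if it takes over 72 s, if anything falls off the work surface, if the arm or the gripper's body presses on something with over 40 N, if the wrist force passes 120 N, or if a joint passes its speed limit or range.

## Robot

A 7-joint arm with a two-finger parallel gripper is mounted at the origin on the work surface. World frame = base frame: x ahead of the robot, y to its left, z up, the work surface at z = 0. Lengths are in mm, angles in rad, forces in N, time in s.
With the tool pointing down it reaches from about 425 to 925 mm from the base axis. Payload 6.8 kg.
Tool frame: the origin (TCP) lies on the mounting face of the last link; the fingertips stand 173 mm ahead of it and the grasp point (between the pads) lies 155 mm ahead of it (r.grasp_offset is the distance from the TCP to the grasp point, in mm); z points along the fingers, y is the line along which they close (so a half turn about z gives the same grasp; the last joint's range is limited). The gripper opens to 85 mm and grips with 20 to 120 N. Pads are 22 mm wide; open, the fingers measure 114 mm over their backs; the gripper's body (76 mm by 85 mm) begins 54 mm behind the grasp point. The pads swing forward as they close: fully open they stand 13 mm farther back than shut.
Start: joints at [1.033, 0.477, 0.022, 1.555, -0.011, 1.109, -0.083], TCP at [281.272, -613.619, 404.708] pointing down, gripper open.
Joint ranges: [-2.96, 2.96], [-0.34, 2.1], [-1.41, 1.46], [0.24, 2.44], [-1.37, 4.51], [0.17, 1.92], [-2.96, 2.96]. Speed limits (rad/s): [2.39, 2.39, 3.14, 3.14, 3.14, 3.14, 3.14].

## Interface

Orientations are given as a rotation vector (axis times angle).
In Python, from workcell import readout, optics, sign_off, models, r gives the robot as it stands.
- The arm moves only by the tool send_rows, never from a script. Its argument "series" is a list of rows, each an object of numbers: "tx", "ty", "tz": the shift along the tool's x, y, z in m; "spin": the turn about the tool's z in degrees. In form: [{"tx": .., "ty": .., "tz": .., "spin": ..}, ...]. A call has exactly 8 rows; each row shifts and turns the commanded pose from where the row before left it, along the tool's axes as they then stand; what a row does not reach is not made up. A row lasts 1/8 s, in which the tool goes at most 62.5 mm and 10.7 degrees, less where a joint would pass 70% of its speed; a pose out of reach is approached as far as the arm can. A call is refused whole if a number of a shift passes 0.0625 or a number of a turn 10.7, either way. A call with a gripper value outside its range is refused whole. "gripper" is the opening in per cent of the stroke, from 0 (shut) to 100 (fully open), set as the call begins (left out, the last holds). The fingers move at their own pace and stop on an object; the grip force is fixed at half the most. Time passes only in rows, so rows that do not move let the fingers close, or fill a call up. It gives the time, the measured TCP pose, the force, the opening and the grip force at its end, in the units of the state.
- readout.state(): the state, without advancing time (a new reading comes with each control period).
- optics.grab_frame(name): name is "scene" or "top" or "wrist"; returns a dict with "color" (384x512x3 uint8, red, green, blue), "fx", "fy", "cx", "cy" (pixels), "view" (4x4, takes a point from world to camera coordinates). Camera axes: x right, y up, looking along -z (the intrinsics and any distortion apply to the point x, -y, -z); pixel columns grow to the right and rows downward; lengths in mm; the calibration is good to about 2 mm. A picture is of the moment at which its call begins. There is no depth.
- sign_off(): hands the job in; it is judged then, once.
Trained networks look in the newest picture that a camera, given by its name, has taken for a name from the list of things; names that differ only in an ending like _2 or _b are one class to them, and where a whole thing is asked for, a point or a joint stands for the part that bears it (a point fixed in the world has none). Each returns a list of dicts, best first, with "confidence" (0 to 1); they miss things now and then, are a little off and sometimes report something else, mostly with a low value. They report only what shows in the picture. A call takes as long as a camera call. They do not tell look-alikes from the thing itself.
- models.find_in(camera, name): "extent" ([left, top, right, bottom] in pixels, round what is visible of it).
The state is a dict: "time_s": time; "joints": joint angles; "qvel": joint speeds; "joint_torque": joint torques, N m; "position": TCP position; "orientation": TCP orientation; "ft_force": force on the tool from outside, world axes, zero at the start; "torque": the same for the moment, N m; "finger_gap": finger opening in mm; "grasp_force": force on a finger pad.
Only numpy, scipy, OpenCV 4.12 (cv2) and the standard library are available. Lean on these libraries where they do the work, as an engineer would, in place of code of your own. Each camera call takes 0.05 s, during which the arm holds its last target. There are 200 camera calls.

## Working session

There is one attempt and no reset: what is moved stays moved. The work goes in short steps, Python scripts to look and compute and a tool call to move; the robot and the scene stay as the last step left them, time stands still between calls to the robot, and variables do not carry over. Pictures are saved under pics/ and viewed, at most 10 in all, crops included, and the job is handed in when it is done.

Besides the shell and the picture viewer there is one more tool, called by a JSON object that holds its "fn" and its "kwargs", one argument or row to a line. send_rows: Moves the arm, as the interface text tells. Its arguments: {"type":"object","properties":{"series":{"type":"array","items":{"type":"object","properties":{"tx":{"type":"number"},"ty":{"type":"number"},"tz":{"type":"number"},"spin":{"type":"number"}}}},"gripper":{"type":"number"}},"required":["series"]}

```bash
ls; mkdir -p pics; cat > h.py <<'E'
from workcell import readout, optics, sign_off, models, r
import numpy as np, cv2
from scipy.spatial.transform import Rotation as R
def ray(f,u,v):
    V=np.array(f["view"]);Rm=V[:3,:3];t=V[:3,3]
    d=np.array([(u-f["cx"])/f["fx"],-(v-f["cy"])/f["fy"],-1.])
    return -Rm.T@t, Rm.T@d
def onz(f,u,v,z):
    o,d=ray(f,u,v);return o+d*(z-o[2])/d[2]
def proj(f,P):
    V=np.array(f["view"]);c=(V[:3,:3]@np.atleast_2d(P).T).T+V[:3,3]
    return np.c_[f["cx"]+f["fx"]*c[:,0]/-c[:,2], f["cy"]-f["fy"]*c[:,1]/-c[:,2]]
def save(f,n,crop=None,s=1):
    im=f["color"][:,:,::-1]
    if crop: im=im[crop[1]:crop[3],crop[0]:crop[2]]
    cv2.imwrite(f"pics/{n}.png",cv2.resize(im,None,fx=s,fy=s,interpolation=cv2.INTER_CUBIC))
E
python3 - <<'E'
from h import *
fs={n:optics.grab_frame(n) for n in("scene","top")}
im=np.vstack([fs[n]["color"] for n in fs])[:,:,::-1]
for n in fs: save(fs[n],n+"0",s=1.5); print(n,{k:fs[n][k] for k in fs[n] if k not in("color","view")},np.round(fs[n]["view"],3).tolist())
for n in fs:
  for t in("fixture","wheel_top","jaw","panel1_c","panel4_c","bar_c","bottle_c","spool_c","jar_c","driver"):
    print(n,t,[(np.round(d["extent"]).astype(int).tolist(),round(d["confidence"],2)) for d in models.find_in(n,t)[:4]])
s=readout.state();print(s)
E
```

```text
pics
scene {'fx': 432.87518710449496, 'fy': 432.87518710449496, 'cx': 252.02452542963803, 'cy': 193.6052815016688} [[0.867, 0.499, -0.011, -495.442], [-0.3, 0.54, 0.786, 78.83], [0.398, -0.678, 0.618, -886.921], [0.0, 0.0, 0.0, 1.0]]
top {'fx': 478.34944218803736, 'fy': 478.34944218803736, 'cx': 259.3047957906076, 'cy': 189.88349082360466} [[-0.019, -1.0, -0.011, 65.946], [0.988, -0.021, 0.154, -548.869], [-0.155, -0.008, 0.988, -863.227], [0.0, 0.0, 0.0, 1.0]]
scene fixture [([160, 181, 286, 344], 0.98), ([304, 207, 352, 264], 0.46)]
scene wheel_top [([159, 182, 283, 344], 0.77)]
scene jaw [([203, 245, 245, 281], 0.7)]
scene panel1_c [([240, 192, 273, 239], 0.55)]
scene panel4_c [([227, 193, 265, 243], 0.71), ([350, 199, 395, 233], 0.56)]
scene bar_c [([191, 225, 284, 262], 0.79), ([201, 241, 240, 284], 0.64)]
scene bottle_c [([101, 193, 151, 298], 0.84)]
scene spool_c [([261, 288, 311, 349], 0.6)]
scene jar_c [([306, 208, 350, 266], 0.93)]
scene driver [([148, 189, 210, 253], 0.92)]
top fixture [([245, 162, 372, 217], 0.76)]
top wheel_top [([248, 158, 371, 218], 0.8)]
top jaw [([31
[... 447 characters left out ...]
[ 1.03289407,  0.47696071,  0.02237383,  1.55538835, -0.01148336,
        1.10926389, -0.08308021]), 'qvel': array([-9.33563699e-04,  7.00236305e-04,  2.70366494e-05, -2.94478117e-04,
        6.59801813e-04, -1.79459389e-04,  1.65462873e-03]), 'joint_torque': array([ 2.40893960e-04, -5.96327806e+01,  1.60678815e+00, -2.81543720e+01,
        1.24253822e-02,  1.81932930e-03, -3.00098932e-06]), 'position': array([ 281.28878177, -613.61683712,  404.73869828]), 'orientation': array([3.06922071e+00, 6.69971166e-01, 6.72925951e-05]), 'ft_force': array([0.20519942, 0.30015684, 1.01318724]), 'torque': array([-0.04760777,  0.0812323 ,  0.02525268]), 'grasp_force': 0.0, 'finger_gap': 85.29710060626981}
```

View pics/scene0.png

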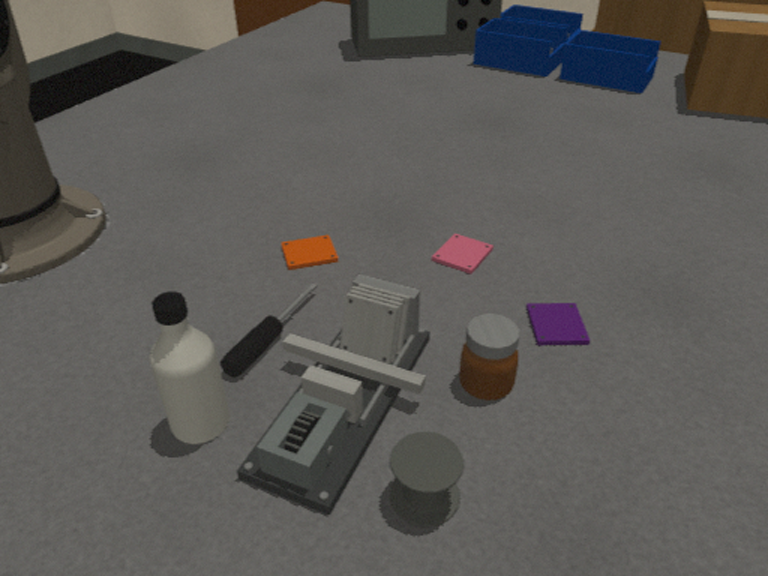

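View pics/top0.png

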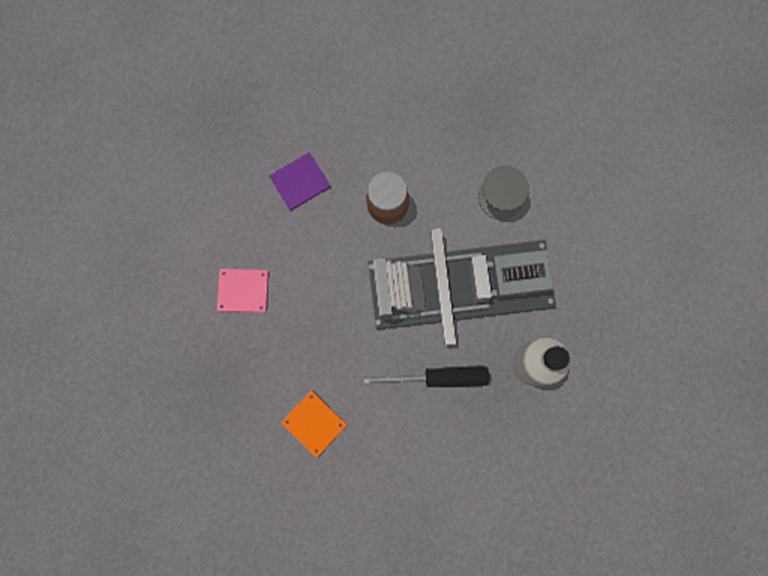

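```bash
python3 - <<'E'
from h import *
from scipy.optimize import least_squares
ft,fs=optics.grab_frame("top"),optics.grab_frame("scene")
C=np.array([[-118,-45,12],[-118,45,12],[118,45,12],[118,-45,12]])
def W(p,L): c,s=np.cos(p[2]),np.sin(p[2]); L=np.atleast_2d(L); return np.c_[p[0]+c*L[:,0]-s*L[:,1],p[1]+s*L[:,0]+c*L[:,1],L[:,2]]
t=np.array([[545,241],[555,306],[379,329],[370,262]])/1.5
s=np.array([[330,511],[240,473],[430,333]])/1.5
res=lambda p:np.r_[(proj(ft,W(p,C))-t).ravel(),(proj(fs,W(p,C[[0,1,3]]))-s).ravel()]
q=least_squares(res,[600,0,1.57]);print("fixture",q.x,np.round(res(q.x),1))
np.save("fix.npy",q.x)
for n,L in dict(wheel=[-76,0,52],jaw=[-20,0,32],foot4=[50,0,12],back=[95,0,42]).items(): print(n,W(q.x,L))
for u in((437,230),(451,345)): print("bar end",onz(ft,u[0]/1.5,u[1]/1.5,36))
for n,z,u in(("bottle",150,(556,358)),("spool",50,(505,189)),("jar",70,(388,190)),("drv",10,(366,381)),("drv",15,(489,376))):print(n,onz(ft,u[0]/1.5,u[1]/1.5,z))
im=ft["color"].copy(); 
for P in proj(ft,W(q.x,np.r_[C,[[-76,0,52],[-20,27,52],[-20,-27,52],[95,35,72],[95,-35,72],[-42,25,45],[-42,-25,45]]])): cv2.circle(im,(int(round(P[0]*8)),int(round(P[1]*8))),8,(255,0,0),-1,shift=3)
ft["color"]=im; save(ft,"fit",(230,140,390,240),5)
E
```

```text
fixture [556.34895628 -40.55668416   1.68144456] [ 0.7 -2.5  1.6 -1.1 -1.3 -0.6 -1.1 -1.1 -0.1 -1.4 -2.2 -0.2 -0.8 -1. ]
wheel [[ 564.74107321 -116.09192345   52.        ]]
jaw [[558.5574081  -60.43437871  32.        ]]
foot4 [[550.82782672   9.1375522   12.        ]]
back [[545.85881011  53.86236494  42.        ]]
bar end [621.29585403  -8.18001169  36.        ]
bar end [473.11437757 -21.38049602  36.        ]
bottle [ 448.68870608 -126.69370568  150.        ]
spool [669.7603193  -95.67633789  50.        ]
jar [665.89092116  53.64658844  70.        ]
drv [430.97661845  87.0683363   10.        ]
drv [434.1445991  -70.11089774  15.        ]
```

View pics/fit.png

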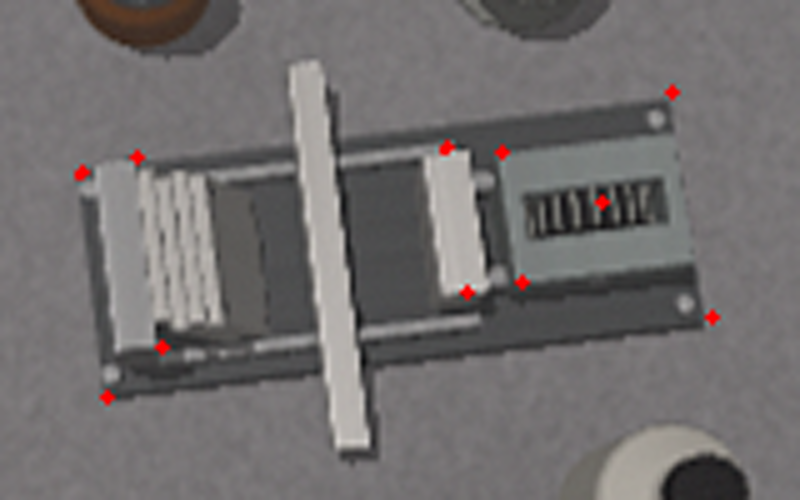

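```bash
python3 - <<'E'
from h import *
from scipy.optimize import least_squares
ft=optics.grab_frame("top")
def W(p,L): c,s=np.cos(p[2]),np.sin(p[2]); L=np.atleast_2d(L); return np.c_[p[0]+c*L[:,0]-s*L[:,1],p[1]+s*L[:,0]+c*L[:,1],L[:,2]]
px=lambda a:np.array(a)/5+[229.6,139.6]
L=np.array([[-118,-45,12],[-118,45,12],[118,45,12],[-42,-25,45],[-42,25,45],[95,-35,72],[95,35,72],[-110,-25,45]],float)
u=px([[668,100],[703,325],[110,399],[498,152],[518,282],[137,160],[157,348],[676,134]])
res=lambda p:(proj(ft,W(p,L))-u).ravel()
q=least_squares(res,np.load("fix.npy"),loss="soft_l1");p=q.x;print("fixture",p,np.round(res(p),1))
np.save("fix.npy",p)
for n,l in dict(wheel=[-76,0,52],foot4=[50,0,12],back=[95,0,42]).items(): print(n,W(p,l))
inv=lambda P:[np.cos(p[2])*(P[0]-p[0])+np.sin(p[2])*(P[1]-p[1]),-np.sin(p[2])*(P[0]-p[0])+np.cos(p[2])*(P[1]-p[1])]
for n,z,a in(("jawtop",52,(427,155)),("jawbot",52,(443,294)),("p4top",75,(205,175)),("p4topb",75,(221,322)),("bar a",36,(305,63)),("bar b",36,(352,448))):
  P=onz(ft,*px(a),z);print(n,P,inv(P))
E
```

```text
fixture [554.71963167 -39.27024053   1.67497764] [ 0.4 -0.3  0.7 -0.4 -1.1 -0.2 -0.   0.7 -0.2  0.5 -0.3  0.1  0.4 -0.1
 -0.1 -0.1]
wheel [[ 562.62309595 -114.85817113   52.        ]]
foot4 [[549.51998412  10.45866118  12.        ]]
back [[544.84030132  55.21467272  42.        ]]
jawtop [583.25757976 -50.77127634  52.        ] [np.float64(-14.406423026814675), np.float64(-27.187189660100433)]
jawbot [530.27760146 -54.77809972  52.        ] [np.float64(-12.881977261416065), np.float64(25.922214398853523)]
p4top [573.02280353  33.43488557  75.        ] [np.float64(70.40752054011953), np.float64(-25.7647533040114)]
p4topb [518.55316435  28.85870506  75.        ] [np.float64(71.52061043896227), np.float64(28.88544387061312)]
bar a [623.56816438  -6.8308769   36.        ] [np.float64(25.10371641146517), np.float64(-71.84870347713017)]
bar b [474.6438505  -20.17521917  36.        ] [np.float64(27.31880559737808), np.float64(77.65586540127853)]
```

{"fn": "send_rows", "kwargs": {
  "series": [
    {"tx": 0.0315, "ty": -0.0324},
    {"tx": 0.0315, "ty": -0.0324},
    {"tx": 0.0315, "ty": -0.0324},
    {"tx": 0.0315, "ty": -0.0324},
    {"tx": 0.0315, "ty": -0.0324},
    {"tx": 0.0315, "ty": -0.0324},
    {"tx": 0.0315, "ty": -0.0324},
    {"tx": 0.0315, "ty": -0.0324}
  ],
  "gripper": 42
}}

```text
invalid input
```

{"fn": "send_rows", "kwargs": {
  "series": [
    {"tx": 0.0315, "ty": -0.0324},
    {"tx": 0.0315, "ty": -0.0324},
    {"tx": 0.0315, "ty": -0.0324},
    {"tx": 0.0315, "ty": -0.0324},
    {"tx": 0.0315, "ty": -0.0324},
    {"tx": 0.0315, "ty": -0.0324},
    {"spin": 9.7},
    {"spin": 9.7}
  ]
}}

```text
invalid input
```

```bash
cat >> h.py <<'E'
p=np.load("fix.npy")
def fixw(x,y,z=0): c,s=np.cos(p[2]),np.sin(p[2]);return np.array([p[0]+c*x-s*y,p[1]+s*x+c*y,z])
def wfix(P): c,s=np.cos(p[2]),np.sin(p[2]);d=np.array(P[:2])-p[:2];return np.array([c*d[0]+s*d[1],-s*d[0]+c*d[1]])
def togo(target,ang=None):
    "tool-frame shift (mm) from TCP to world target; spin (deg) for tool x at world angle ang (deg)"
    s=readout.state();M=R.from_rotvec(s["orientation"]).as_matrix()
    th=np.degrees(np.arctan2(M[1,0],M[0,0]))
    print("t",s["time_s"],"pos",s["position"].round(1),"xang",th.round(2),"tilt",M[2].round(3),"F",s["ft_force"].round(1),"gap",s["finger_gap"].round(1),"grip",s["grasp_force"],"fix",wfix(s["position"]).round(1),"j7",s["joints"].round(2))
    print("togo tool mm",(M.T@(np.array(target)-s["position"])).round(1),"spin",None if ang is None else round(th-ang,1))
E
python3 - <<'E'
from h import *
togo([494.3,-18.4,210],5.1)
f=optics.grab_frame("wrist");save(f,"w1",s=1.5)
o=onz(f,255,190,0);print(proj(f,[[623.6,-6.8,36],[474.6,-20.2,36]]))
E
```

```text
Traceback (most recent call last):
  File "h.py", line 24, in togo
    print("t",s["time_s"],"pos",s["position"].round(1),"xang",th.round(2),"tilt",M[2].round(3),"F",s["ft_force"].round(1),"gap",s["finger_gap"].round(1),"grip",s["grasp_force"],"fix",wfix(s["position"]).round(1),"j7",s["joints"].round(2))
                                                                                                                                ^^^^^^^^^^^^^^^^^^^^^
AttributeError: 'float' object has no attribute 'round'
```

{"fn": "send_rows", "kwargs": {
  "series": [
    {"tx": 0.0315, "ty": -0.0324, "tz": 0, "spin": 0},
    {"tx": 0.0315, "ty": -0.0324, "tz": 0, "spin": 0},
    {"tx": 0.0315, "ty": -0.0324, "tz": 0, "spin": 0},
    {"tx": 0.0315, "ty": -0.0324, "tz": 0, "spin": 0},
    {"tx": 0.0315, "ty": -0.0324, "tz": 0, "spin": 0},
    {"tx": 0.0315, "ty": -0.0324, "tz": 0, "spin": 0},
    {"tx": 0.0315, "ty": -0.0324, "tz": 0, "spin": 0},
    {"tx": 0.0315, "ty": -0.0324, "tz": 0, "spin": 0}
  ],
  "gripper": 42
}}

```text
time_s: 2.25
position: [402.7, -271.6, 405.0]
orientation: [3.069, 0.67, 0.001]
ft_force: [0.3, -0.7, 0.3]
finger_gap: 36.2
grasp_force: 0.0
```

{"fn": "send_rows", "kwargs": {
  "series": [
    {"tx": 0.0315, "ty": -0.0324, "tz": 0, "spin": 0},
    {"tx": 0.0315, "ty": -0.0324, "tz": 0, "spin": 0},
    {"tx": 0.0315, "ty": -0.0324, "tz": 0, "spin": 0},
    {"tx": 0.0315, "ty": -0.0324, "tz": 0, "spin": 0},
    {"tx": 0.0315, "ty": -0.0324, "tz": 0, "spin": 0},
    {"tx": 0.0315, "ty": -0.0324, "tz": 0, "spin": 0},
    {"tx": 0, "ty": 0, "tz": 0, "spin": 9.7},
    {"tx": 0, "ty": 0, "tz": 0, "spin": 9.7}
  ]
}}

```text
time_s: 3.25
position: [493.3, -16.8, 404.8]
orientation: [-3.139, -0.137, -0.0]
ft_force: [-0.8, -0.2, -0.4]
finger_gap: 36.0
grasp_force: 0.0
```

```bash
sed -i 's/s\["finger_gap"\].round(1)/round(float(s["finger_gap"]),1)/' h.py
python3 - <<'E'
from h import *
togo([494.3,-18.4,210],5.1)
f=optics.grab_frame("wrist");save(f,"w1",s=1.5)
print(1.5*proj(f,[[623.6,-6.8,36],[474.6,-20.2,36]]))
E
```

```text
t 3.25 pos [493.3 -16.8 404.8] xang 4.99 tilt [ 0. -0. -1.] F [-0.8 -0.2 -0.4] gap 36.0 grip 0.0 fix [28.7 58.8] j7 [ 0.18  0.2  -0.31  1.96  0.07  0.99 -1.65]
togo tool mm [  0.8   1.7 194.8] spin -0.1
[[384.82697426  83.63310478]
 [385.05689265 276.25895384]]
```

View pics/w1.png

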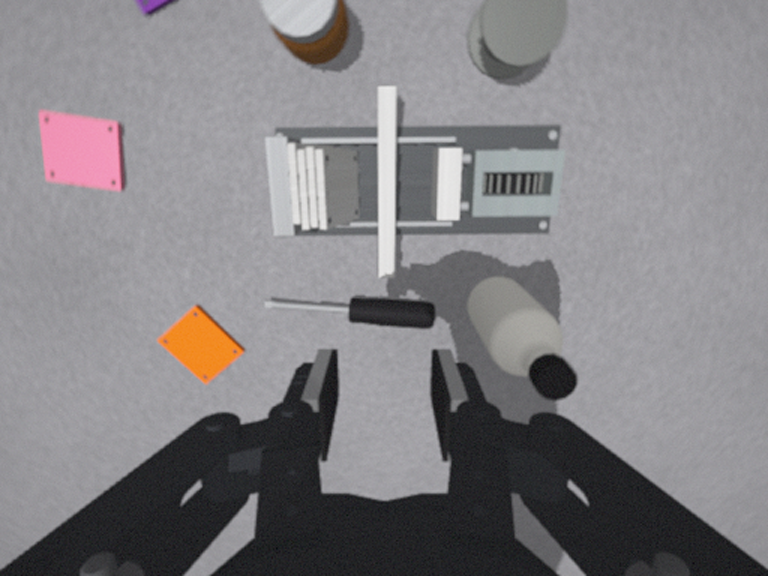

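{"fn": "send_rows", "kwargs": {
  "series": [
    {"tx": 0.0008, "ty": 0.0028, "tz": 0.045, "spin": 0},
    {"tx": 0, "ty": 0, "tz": 0.045, "spin": 0},
    {"tx": 0, "ty": 0, "tz": 0.045, "spin": 0},
    {"tx": 0, "ty": 0, "tz": 0.04, "spin": 0},
    {"tx": 0, "ty": 0, "tz": 0.02, "spin": 0},
    {"tx": 0, "ty": 0, "tz": 0.012, "spin": 0},
    {"tx": 0, "ty": 0, "tz": 0.008, "spin": 0},
    {"tx": 0, "ty": 0, "tz": 0, "spin": 0}
  ]
}}

```text
time_s: 4.3
position: [494.4, -20.3, 189.8]
orientation: [3.138, 0.144, 0.0]
ft_force: [-0.3, -0.1, -0.5]
finger_gap: 35.5
grasp_force: 0.0
```

{"fn": "send_rows", "kwargs": {
  "series": [
    {"tx": 0, "ty": 0, "tz": 0, "spin": 0},
    {"tx": 0, "ty": 0, "tz": 0, "spin": 0},
    {"tx": 0, "ty": 0, "tz": 0, "spin": 0},
    {"tx": 0, "ty": 0, "tz": 0, "spin": 0},
    {"tx": 0, "ty": 0, "tz": 0, "spin": 0},
    {"tx": 0, "ty": 0, "tz": 0, "spin": 0},
    {"tx": 0, "ty": 0, "tz": 0, "spin": 0},
    {"tx": 0, "ty": 0, "tz": 0, "spin": 0}
  ],
  "gripper": 0
}}

```text
time_s: 5.3
position: [494.6, -20.2, 190.4]
orientation: [3.138, 0.143, 0.002]
ft_force: [-0.9, -0.7, 5.8]
finger_gap: 12.6
grasp_force: 62.6
```

{"fn": "send_rows", "kwargs": {
  "series": [
    {"tx": 0, "ty": 0, "tz": -0.02, "spin": 0},
    {"tx": 0, "ty": 0, "tz": -0.035, "spin": 0},
    {"tx": 0, "ty": 0, "tz": -0.035, "spin": 0},
    {"tx": 0.004, "ty": -0.0312, "tz": 0, "spin": 0},
    {"tx": 0.004, "ty": -0.0312, "tz": 0, "spin": 0},
    {"tx": 0.004, "ty": -0.0312, "tz": 0, "spin": 0},
    {"tx": 0.004, "ty": -0.0312, "tz": 0, "spin": 0},
    {"tx": 0.004, "ty": -0.0312, "tz": 0, "spin": 0}
  ]
}}

```text
time_s: 6.3
position: [499.7, 137.8, 279.6]
orientation: [3.138, 0.143, -0.0]
ft_force: [-0.7, 0.4, -1.1]
finger_gap: 12.4
grasp_force: 61.7
```

{"fn": "send_rows", "kwargs": {
  "series": [
    {"tx": 0, "ty": 0, "tz": 0.03, "spin": 0},
    {"tx": 0, "ty": 0, "tz": 0.03, "spin": 0},
    {"tx": 0, "ty": 0, "tz": 0.02, "spin": 0},
    {"tx": 0, "ty": 0, "tz": 0.01, "spin": 0},
    {"tx": 0, "ty": 0, "tz": 0.007, "spin": 0},
    {"tx": 0, "ty": 0, "tz": 0.004, "spin": 0},
    {"tx": 0, "ty": 0, "tz": 0.002, "spin": 0},
    {"tx": 0, "ty": 0, "tz": 0, "spin": 0}
  ]
}}

```text
time_s: 7.3
position: [500.0, 136.9, 177.0]
orientation: [-3.138, -0.143, -0.001]
ft_force: [0.1, -0.7, -0.6]
finger_gap: 12.7
grasp_force: 61.7
```

```bash
python3 - <<'E'
from h import *
togo([510,136,173])
f=optics.grab_frame("scene");save(f,"s1",(130,120,400,320),2.8)
E
```

```text
t 7.3 pos [500.  136.9 177. ] xang 5.22 tilt [ 0. -0. -1.] F [ 0.1 -0.7 -0.6] gap 12.7 grip 61.6778039932251 fix [180.9  36.1] j7 [-0.18  0.57 -0.26  2.07  0.28  0.53 -2.12]
togo tool mm [9.8 1.9 4. ] spin None
```

View pics/s1.png

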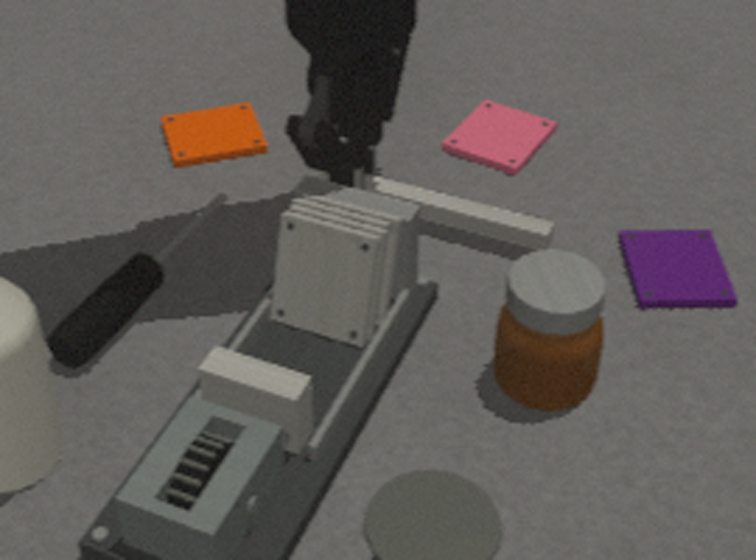

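{"fn": "send_rows", "kwargs": {
  "series": [
    {"tx": 0, "ty": 0, "tz": 0.002, "spin": 0},
    {"tx": 0, "ty": 0, "tz": 0.002, "spin": 0},
    {"tx": 0, "ty": 0, "tz": 0.0015, "spin": 0},
    {"tx": 0, "ty": 0, "tz": 0.001, "spin": 0},
    {"tx": 0, "ty": 0, "tz": 0.001, "spin": 0},
    {"tx": 0, "ty": 0, "tz": 0.001, "spin": 0},
    {"tx": 0, "ty": 0, "tz": 0, "spin": 0},
    {"tx": 0, "ty": 0, "tz": 0, "spin": 0}
  ]
}}

```text
time_s: 8.35
position: [500.0, 137.4, 173.6]
orientation: [3.136, 0.143, 0.003]
ft_force: [-18.7, -5.5, 69.1]
finger_gap: 12.7
grasp_force: 101.8
```

{"fn": "send_rows", "kwargs": {
  "series": [
    {"tx": 0, "ty": 0, "tz": -0.002, "spin": 0},
    {"tx": 0, "ty": 0, "tz": -0.002, "spin": 0},
    {"tx": 0, "ty": 0, "tz": 0, "spin": 0},
    {"tx": 0, "ty": 0, "tz": 0, "spin": 0},
    {"tx": 0, "ty": 0, "tz": 0, "spin": 0},
    {"tx": 0, "ty": 0, "tz": 0, "spin": 0},
    {"tx": 0, "ty": 0, "tz": 0, "spin": 0},
    {"tx": 0, "ty": 0, "tz": 0, "spin": 0}
  ]
}}

```text
time_s: 9.35
position: [500.0, 137.1, 173.9]
orientation: [3.138, 0.143, 0.001]
ft_force: [-5.6, -1.9, 20.6]
finger_gap: 12.9
grasp_force: 73.9
```

{"fn": "send_rows", "kwargs": {
  "series": [
    {"tx": 0, "ty": 0, "tz": 0, "spin": 0},
    {"tx": 0, "ty": 0, "tz": 0, "spin": 0},
    {"tx": 0, "ty": 0, "tz": 0, "spin": 0},
    {"tx": 0, "ty": 0, "tz": 0, "spin": 0},
    {"tx": 0, "ty": 0, "tz": 0, "spin": 0},
    {"tx": 0, "ty": 0, "tz": 0, "spin": 0},
    {"tx": 0, "ty": 0, "tz": -0.015, "spin": 0},
    {"tx": 0, "ty": 0, "tz": -0.03, "spin": 0}
  ],
  "gripper": 38
}}

```text
time_s: 10.35
position: [499.4, 136.8, 217.3]
orientation: [3.138, 0.143, -0.004]
ft_force: [0.6, 0.2, 0.2]
finger_gap: 32.6
grasp_force: 0.0
```

```bash
python3 - <<'E'
from h import *
print(np.degrees(p[2]))
togo(fixw(22,0,260),np.degrees(p[2]))
E
```

```text
95.96914927382629
t 10.35 pos [499.4 136.8 217.3] xang 5.24 tilt [-0.003  0.    -1.   ] F [0.6 0.2 0.2] gap 32.6 grip 0.0 fix [180.9  36.7] j7 [-0.15  0.51 -0.3   2.05  0.25  0.62 -2.09]
togo tool mm [ 38.6 158.4 -42.8] spin -90.7
```

{"fn": "send_rows", "kwargs": {
  "series": [
    {"tx": 0, "ty": 0, "tz": -0.032, "spin": 0},
    {"tx": 0, "ty": 0, "tz": -0.032, "spin": 0},
    {"tx": 0.0064, "ty": 0.027, "tz": 0, "spin": 0},
    {"tx": 0.0064, "ty": 0.027, "tz": 0, "spin": 0},
    {"tx": 0.0064, "ty": 0.027, "tz": 0, "spin": 0},
    {"tx": 0.0064, "ty": 0.027, "tz": 0, "spin": 0},
    {"tx": 0.0064, "ty": 0.027, "tz": 0, "spin": 0},
    {"tx": 0.0064, "ty": 0.027, "tz": 0, "spin": 0}
  ],
  "gripper": 30
}}

```text
time_s: 11.35
position: [553.0, -21.8, 281.8]
orientation: [-3.138, -0.143, -0.001]
ft_force: [0.2, -0.1, -0.1]
finger_gap: 25.3
grasp_force: 0.0
```

{"fn": "send_rows", "kwargs": {
  "series": [
    {"tx": 0, "ty": 0, "tz": 0, "spin": -10.1},
    {"tx": 0, "ty": 0, "tz": 0, "spin": -10.1},
    {"tx": 0, "ty": 0, "tz": 0, "spin": -10.1},
    {"tx": 0, "ty": 0, "tz": 0, "spin": -10.1},
    {"tx": 0, "ty": 0, "tz": 0, "spin": -10.1},
    {"tx": 0, "ty": 0, "tz": 0, "spin": -10.1},
    {"tx": 0, "ty": 0, "tz": 0, "spin": -10.1},
    {"tx": 0, "ty": 0, "tz": 0, "spin": -10.1}
  ]
}}

```text
time_s: 12.35
position: [552.8, -21.0, 281.8]
orientation: [2.291, 2.149, -0.0]
ft_force: [0.5, 0.3, -1.0]
finger_gap: 25.5
grasp_force: 0.0
```

```bash
python3 - <<'E'
from h import *
togo(fixw(18,0,195),np.degrees(p[2]))
f=optics.grab_frame("top");save(f,"t2",(150,100,400,270),3)
E
```

```text
t 12.35 pos [552.8 -21.  281.8] xang 86.35 tilt [-0.  0. -1.] F [ 0.5  0.3 -1. ] gap 25.5 grip 0.0 fix [18.4  0. ] j7 [ 0.41  0.5  -0.62  1.92  0.39  0.83 -0.48]
togo tool mm [-0.3  0.1 86.8] spin -9.6
```

View pics/t2.png

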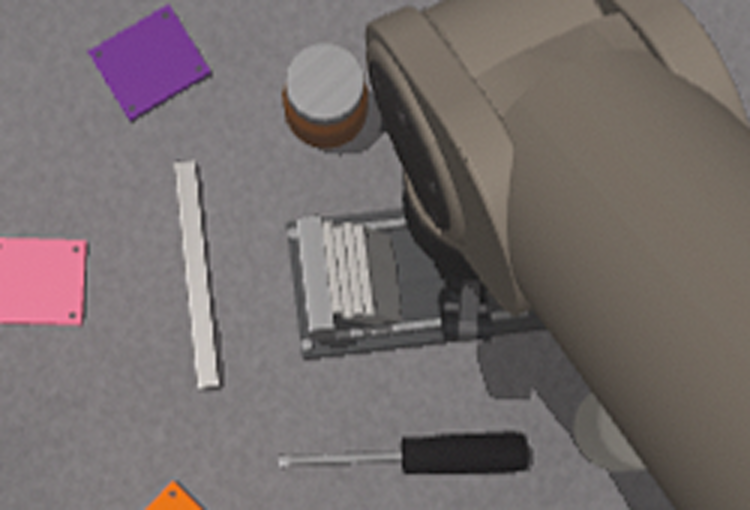

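{"fn": "send_rows", "kwargs": {
  "series": [
    {"tx": 0, "ty": 0, "tz": 0, "spin": -9.6},
    {"tx": 0, "ty": 0, "tz": 0.03, "spin": 0},
    {"tx": 0, "ty": 0, "tz": 0.03, "spin": 0},
    {"tx": 0, "ty": 0, "tz": 0.02, "spin": 0},
    {"tx": 0, "ty": 0, "tz": 0.01, "spin": 0},
    {"tx": 0.005, "ty": 0, "tz": 0, "spin": 0},
    {"tx": 0.005, "ty": 0, "tz": 0, "spin": 0},
    {"tx": 0, "ty": 0, "tz": 0, "spin": 0}
  ]
}}

```text
time_s: 13.4
position: [552.3, -10.1, 192.1]
orientation: [2.108, 2.328, 0.002]
ft_force: [0.8, 0.5, -0.7]
finger_gap: 25.6
grasp_force: 0.0
```

{"fn": "send_rows", "kwargs": {
  "series": [
    {"tx": 0.004, "ty": 0, "tz": 0, "spin": 0},
    {"tx": 0.004, "ty": 0, "tz": 0, "spin": 0},
    {"tx": 0.004, "ty": 0, "tz": 0, "spin": 0},
    {"tx": 0.003, "ty": 0, "tz": 0, "spin": 0},
    {"tx": 0.003, "ty": 0, "tz": 0, "spin": 0},
    {"tx": 0.003, "ty": 0, "tz": 0, "spin": 0},
    {"tx": 0.003, "ty": 0, "tz": 0, "spin": 0},
    {"tx": 0, "ty": 0, "tz": 0, "spin": 0}
  ]
}}

```text
time_s: 14.4
position: [549.5, 13.5, 191.2]
orientation: [-2.109, -2.328, -0.001]
ft_force: [0.5, 0.7, 0.6]
finger_gap: 25.7
grasp_force: 0.0
```

```bash
python3 - <<'E'
from h import *
togo(fixw(60,0,191),np.degrees(p[2]))
f=optics.grab_frame("scene");save(f,"s2",(180,150,330,290),4)
E
```

```text
t 14.4 pos [549.5  13.5 191.2] xang 95.66 tilt [ 0.  0. -1.] F [0.5 0.7 0.6] gap 25.7 grip 0.006211735126271378 fix [53.  -0.3] j7 [ 0.3   0.64 -0.57  1.97  0.54  0.68 -0.5 ]
togo tool mm [ 7.  -0.4  0.2] spin -0.3
```

View pics/s2.png

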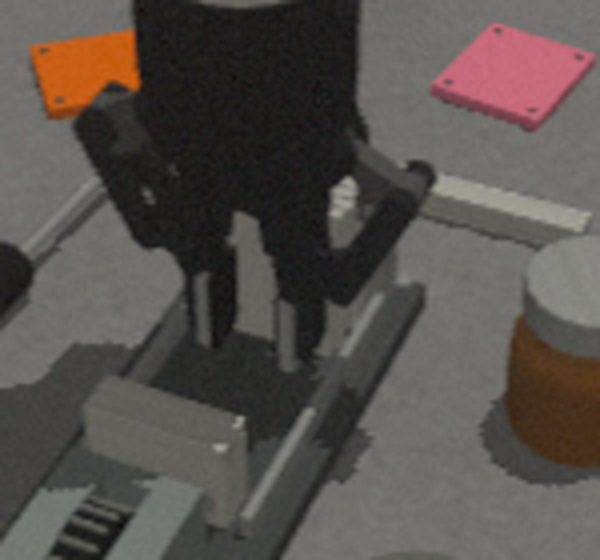

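{"fn": "send_rows", "kwargs": {
  "series": [
    {"tx": 0.001, "ty": 0, "tz": 0, "spin": -0.3},
    {"tx": 0.001, "ty": 0, "tz": 0, "spin": 0},
    {"tx": 0.001, "ty": 0, "tz": 0, "spin": 0},
    {"tx": 0.001, "ty": 0, "tz": 0, "spin": 0},
    {"tx": 0.001, "ty": 0, "tz": 0, "spin": 0},
    {"tx": 0.001, "ty": 0, "tz": 0, "spin": 0},
    {"tx": 0, "ty": 0, "tz": 0, "spin": 0},
    {"tx": 0, "ty": 0, "tz": 0, "spin": 0}
  ]
}}

```text
time_s: 15.45
position: [549.0, 18.0, 191.1]
orientation: [2.104, 2.332, -0.002]
ft_force: [0.8, -4.9, -0.3]
finger_gap: 25.5
grasp_force: 0.7
```

```bash
python3 - <<'E'
from h import *
togo(fixw(60,0,191),np.degrees(p[2]))
E
```

```text
t 15.45 pos [549.   18.  191.1] xang 95.87 tilt [-0.001 -0.    -1.   ] F [ 0.8 -4.9 -0.3] gap 25.5 grip 0.6935821822844446 fix [57.6 -0.3] j7 [ 0.29  0.64 -0.57  1.97  0.54  0.68 -0.51]
togo tool mm [ 2.4 -0.3  0.1] spin -0.1
```

{"fn": "send_rows", "kwargs": {
  "series": [
    {"tx": 0.0005, "ty": 0, "tz": 0, "spin": 0},
    {"tx": 0.0005, "ty": 0, "tz": 0, "spin": 0},
    {"tx": 0.0005, "ty": 0, "tz": 0, "spin": 0},
    {"tx": 0, "ty": 0, "tz": 0, "spin": 0},
    {"tx": 0, "ty": 0, "tz": 0, "spin": 0},
    {"tx": 0, "ty": 0, "tz": 0, "spin": 0},
    {"tx": 0, "ty": 0, "tz": 0, "spin": 0},
    {"tx": 0, "ty": 0, "tz": 0, "spin": 0}
  ]
}}

```text
time_s: 16.45
position: [549.0, 18.3, 191.1]
orientation: [2.105, 2.33, -0.004]
ft_force: [0.9, -8.3, -0.2]
finger_gap: 25.5
grasp_force: 0.5
```

```bash
python3 - <<'E'
from h import *
togo(fixw(60,0,191),np.degrees(p[2]))
E
```

```text
t 16.45 pos [549.   18.3 191.1] xang 95.8 tilt [-0.003 -0.001 -1.   ] F [ 0.9 -8.3 -0.2] gap 25.5 grip 0.5433279485441744 fix [57.8 -0.3] j7 [ 0.29  0.64 -0.57  1.97  0.54  0.68 -0.51]
togo tool mm [ 2.2 -0.3  0.1] spin -0.2
```

{"fn": "send_rows", "kwargs": {
  "series": [
    {"tx": 0.0005, "ty": 0, "tz": 0, "spin": 0},
    {"tx": 0.0005, "ty": 0, "tz": 0, "spin": 0},
    {"tx": 0.0005, "ty": 0, "tz": 0, "spin": 0},
    {"tx": 0.0005, "ty": 0, "tz": 0, "spin": 0},
    {"tx": 0, "ty": 0, "tz": 0, "spin": 0},
    {"tx": 0, "ty": 0, "tz": 0, "spin": 0},
    {"tx": 0, "ty": 0, "tz": 0, "spin": 0},
    {"tx": 0, "ty": 0, "tz": 0, "spin": 0}
  ]
}}

```text
time_s: 17.45
position: [549.0, 18.7, 191.2]
orientation: [2.106, 2.327, -0.007]
ft_force: [1.4, -12.3, 1.7]
finger_gap: 25.5
grasp_force: 0.2
```

{"fn": "send_rows", "kwargs": {
  "series": [
    {"tx": -0.001, "ty": 0, "tz": 0, "spin": 0},
    {"tx": -0.001, "ty": 0, "tz": 0, "spin": 0},
    {"tx": -0.001, "ty": 0, "tz": 0, "spin": 0},
    {"tx": -0.001, "ty": 0, "tz": 0, "spin": 0},
    {"tx": -0.005, "ty": 0, "tz": 0, "spin": 0},
    {"tx": -0.01, "ty": 0, "tz": 0, "spin": 0},
    {"tx": -0.015, "ty": 0, "tz": 0, "spin": 0},
    {"tx": -0.015, "ty": 0, "tz": 0, "spin": 0}
  ]
}}

```text
time_s: 18.45
position: [553.8, -27.6, 191.2]
orientation: [2.104, 2.333, -0.0]
ft_force: [0.4, -0.0, 0.6]
finger_gap: 26.0
grasp_force: 0.0
```

```bash
python3 - <<'E'
from h import *
togo(fixw(-76-12,0,250),np.degrees(p[2]))
f=optics.grab_frame("scene");save(f,"s3",(180,150,330,290),4)
E
```

```text
t 18.45 pos [553.8 -27.6 191.2] xang 95.9 tilt [-0.  0. -1.] F [ 0.4 -0.   0.6] gap 26.0 grip 0.0 fix [11.7 -0.3] j7 [ 0.38  0.64 -0.57  1.96  0.54  0.69 -0.42]
togo tool mm [-99.7  -0.2 -58.8] spin -0.1
```

View pics/s3.png

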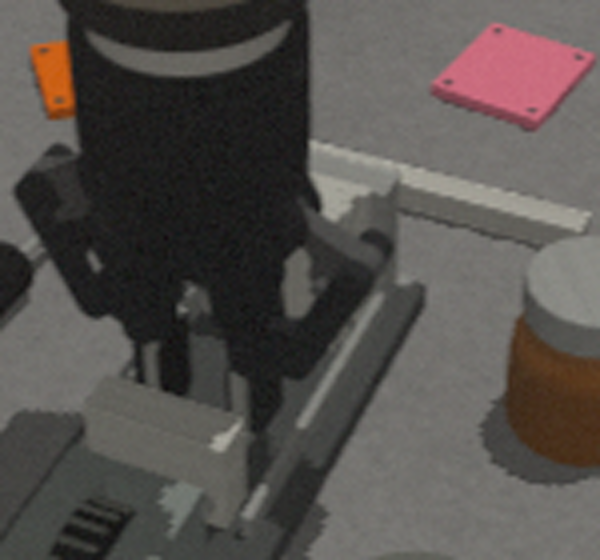

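{"fn": "send_rows", "kwargs": {
  "series": [
    {"tx": 0, "ty": 0, "tz": -0.03, "spin": 0},
    {"tx": 0, "ty": 0, "tz": -0.04, "spin": 0},
    {"tx": -0.017, "ty": 0, "tz": 0, "spin": 0},
    {"tx": -0.017, "ty": 0, "tz": 0, "spin": 0},
    {"tx": -0.017, "ty": 0, "tz": 0, "spin": 0},
    {"tx": -0.017, "ty": 0, "tz": 0, "spin": 0},
    {"tx": -0.016, "ty": 0, "tz": 0, "spin": 0},
    {"tx": -0.016, "ty": 0, "tz": 0, "spin": 0}
  ],
  "gripper": 0
}}

```text
time_s: 19.5
position: [564.1, -126.9, 261.0]
orientation: [-2.104, -2.333, 0.0]
ft_force: [0.0, 0.6, 0.3]
finger_gap: -0.0
grasp_force: 0.0
```

```bash
python3 - <<'E'
from h import *
togo(fixw(-76-12,0,225),np.degrees(p[2]))
f=optics.grab_frame("wrist");g=optics.grab_frame("top")
a=f["color"][::,::,::-1];b=cv2.resize(g["color"][140:240,230:390,::-1],None,fx=3.2,fy=3.2)[:,:512]
cv2.imwrite("pics/w2.png",np.vstack([a[:280],b]))
print(proj(f,[fixw(71,28,76),fixw(71,-28,76),fixw(95,35,72),fixw(95,-35,72)]).round(0).tolist())
E
```

```text
t 19.5 pos [ 564.1 -126.9  261. ] xang 95.92 tilt [ 0. -0. -1.] F [0.  0.6 0.3] gap -0.0 grip 0.0 fix [-88.1  -0.2] j7 [ 0.59  0.57 -0.62  1.88  0.44  0.83 -0.16]
togo tool mm [ 0.1 -0.2 36. ] spin -0.1
[[195.0, -86.0], [320.0, -86.0], [177.0, -150.0], [338.0, -150.0]]
```

View pics/w2.png

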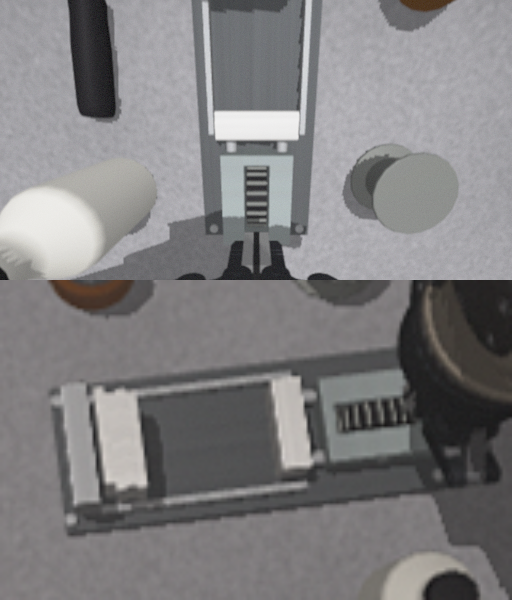

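```bash
python3 - <<'E'
from h import *
g=optics.grab_frame("top");im=cv2.GaussianBlur(cv2.cvtColor(g["color"],cv2.COLOR_RGB2GRAY),(1,1),0).astype(np.float32)
for y in(-22,-10,0,10,22):
  xs=np.arange(56,116,2.)
  q=proj(g,[fixw(x,y,76) for x in xs]).astype(np.float32)
  v=cv2.remap(im,q[:,0:1],q[:,1:2],cv2.INTER_LINEAR).ravel().astype(int)
  print(y,dict(zip(xs.astype(int).tolist(),v.tolist())))
E
```

```text
-22 {56: 95, 58: 97, 60: 90, 62: 91, 64: 100, 66: 96, 68: 126, 70: 184, 72: 194, 74: 191, 76: 191, 78: 191, 80: 190, 82: 190, 84: 191, 86: 186, 88: 187, 90: 196, 92: 156, 94: 94, 96: 154, 98: 158, 100: 153, 102: 154, 104: 154, 106: 156, 108: 163, 110: 144, 112: 113, 114: 100}
-10 {56: 85, 58: 86, 60: 85, 62: 72, 64: 64, 66: 50, 68: 95, 70: 191, 72: 193, 74: 191, 76: 191, 78: 191, 80: 191, 82: 191, 84: 191, 86: 190, 88: 191, 90: 198, 92: 167, 94: 71, 96: 106, 98: 154, 100: 154, 102: 154, 104: 155, 106: 155, 108: 162, 110: 170, 112: 109, 114: 83}
0 {56: 87, 58: 65, 60: 58, 62: 59, 64: 59, 66: 51, 68: 83, 70: 192, 72: 192, 74: 188, 76: 189, 78: 190, 80: 189, 82: 188, 84: 188, 86: 186, 88: 196, 90: 202, 92: 172, 94: 73, 96: 102, 98: 157, 100: 154, 102: 155, 104: 155, 106: 157, 108: 162, 110: 165, 112: 94, 114: 82}
10 {56: 87, 58: 73, 60: 60, 62: 60, 64: 60, 66: 52, 68: 102, 70: 178, 72: 193, 74: 190, 76: 189, 78: 191, 80: 185, 82: 188, 84: 190, 86: 187, 88: 189, 90: 201, 92: 163, 94: 73, 96: 139, 98: 161, 100: 152, 102: 153, 104: 155, 106: 156, 108: 164, 110: 148, 112: 100, 114: 85}
22 {56: 87, 58: 82, 60: 61, 62: 58, 64: 57, 66: 51, 68: 94, 70: 181, 72: 198, 74: 194, 76: 196, 78: 196, 80: 196, 82: 195, 84: 196, 86: 193, 88: 196, 90: 209, 92: 163, 94: 65, 96: 140, 98: 158, 100: 155, 102: 155, 104: 156, 106: 158, 108: 162, 110: 163, 112: 112, 114: 83}
```

{"fn": "send_rows", "kwargs": {
  "series": [
    {"tx": 0.026, "ty": 0, "tz": 0, "spin": 0},
    {"tx": 0.026, "ty": 0, "tz": 0, "spin": 0},
    {"tx": 0.026, "ty": 0, "tz": 0, "spin": 0},
    {"tx": 0.026, "ty": 0, "tz": 0, "spin": 0},
    {"tx": 0.024, "ty": 0, "tz": 0, "spin": 0},
    {"tx": 0, "ty": 0, "tz": 0.022, "spin": 0},
    {"tx": 0, "ty": 0, "tz": 0.021, "spin": 0},
    {"tx": 0, "ty": 0, "tz": 0, "spin": 0}
  ],
  "gripper": 30
}}

```text
time_s: 20.65
position: [549.8, 1.5, 216.4]
orientation: [-2.101, -2.332, 0.004]
ft_force: [0.4, -0.6, 0.8]
finger_gap: 25.7
grasp_force: 0.0
```

{"fn": "send_rows", "kwargs": {
  "series": [
    {"tx": 0.004, "ty": 0, "tz": 0, "spin": 0},
    {"tx": 0.004, "ty": 0, "tz": 0, "spin": 0},
    {"tx": 0.003, "ty": 0, "tz": 0, "spin": 0},
    {"tx": 0.002, "ty": 0, "tz": 0, "spin": 0},
    {"tx": 0.001, "ty": 0, "tz": 0, "spin": 0},
    {"tx": 0.001, "ty": 0, "tz": 0, "spin": 0},
    {"tx": 0.001, "ty": 0, "tz": 0, "spin": 0},
    {"tx": 0, "ty": 0, "tz": 0, "spin": 0}
  ]
}}

```text
time_s: 21.65
position: [549.1, 17.4, 218.2]
orientation: [-2.104, -2.333, 0.0]
ft_force: [-0.4, -0.5, -0.3]
finger_gap: 25.7
grasp_force: 0.0
```

```bash
cat > prof.py <<'E'
from h import *
def prof():
  g=optics.grab_frame("top");im=cv2.cvtColor(g["color"],cv2.COLOR_RGB2GRAY).astype(np.float32)
  for y in(-22,0,22):
    xs=np.arange(62,102,2.)
    q=proj(g,[fixw(x,y,76) for x in xs]).astype(np.float32)
    v=cv2.remap(im,q[:,0:1],q[:,1:2],cv2.INTER_LINEAR).ravel().astype(int)
    print(y,*[f"{int(x)}:{k}" for x,k in zip(xs,v)])
E
python3 - <<'E'
from prof import *
togo(fixw(58,0,218),np.degrees(p[2]));prof()
E
```

```text
t 21.65 pos [549.1  17.4 218.2] xang 95.92 tilt [-0. -0. -1.] F [-0.4 -0.5 -0.3] gap 25.7 grip 0.03824887795417453 fix [57.  -0.3] j7 [ 0.32  0.6  -0.6   1.96  0.5   0.73 -0.48]
togo tool mm [ 1.  -0.3  0.2] spin -0.0
-22 62:133 64:136 66:131 68:111 70:76 72:63 74:64 76:67 78:105 80:109 82:95 84:66 86:46 88:42 90:45 92:40 94:36 96:77 98:145 100:151
0 62:64 64:66 66:64 68:69 70:86 72:86 74:70 76:49 78:40 80:40 82:44 84:40 86:33 88:59 90:144 92:148 94:63 96:100 98:154 100:150
22 62:65 64:51 66:34 68:47 70:94 72:115 74:190 76:195 78:192 80:192 82:190 84:190 86:192 88:195 90:205 92:146 94:54 96:138 98:156 100:151
```

{"fn": "send_rows", "kwargs": {
  "series": [
    {"tx": 0.001, "ty": 0, "tz": 0, "spin": 0},
    {"tx": 0.001, "ty": 0, "tz": 0, "spin": 0},
    {"tx": 0.001, "ty": 0, "tz": 0, "spin": 0},
    {"tx": 0.0005, "ty": 0, "tz": 0, "spin": 0},
    {"tx": 0, "ty": 0, "tz": 0, "spin": 0},
    {"tx": 0, "ty": 0, "tz": 0, "spin": 0},
    {"tx": 0, "ty": 0, "tz": 0, "spin": 0},
    {"tx": 0, "ty": 0, "tz": 0, "spin": 0}
  ]
}}

```text
time_s: 22.7
position: [548.9, 19.9, 218.2]
orientation: [2.104, 2.332, -0.002]
ft_force: [0.6, -6.2, 1.0]
finger_gap: 25.7
grasp_force: 2.7
```

```bash
python3 - <<'E'
from prof import *
togo(fixw(58,0,218),np.degrees(p[2]));prof()
E
```

```text
t 22.7 pos [548.9  19.9 218.2] xang 95.86 tilt [-0.001 -0.    -1.   ] F [ 0.6 -6.2  1. ] gap 25.7 grip 2.681674361228943 fix [59.4 -0.3] j7 [ 0.32  0.6  -0.6   1.96  0.5   0.73 -0.49]
togo tool mm [-1.4 -0.3  0.2] spin -0.1
-22 62:133 64:132 66:132 68:133 70:136 72:122 74:86 76:64 78:62 80:68 82:92 84:107 86:92 88:65 90:48 92:47 94:42 96:39 98:36 100:103
0 62:100 64:66 66:63 68:65 70:65 72:75 74:88 76:85 78:72 80:46 82:40 84:47 86:45 88:36 90:30 92:101 94:187 96:163 98:150 100:147
22 62:64 64:67 66:64 68:45 70:33 72:85 74:131 76:196 78:198 80:195 82:194 84:194 86:195 88:186 90:185 92:198 94:204 96:169 98:151 100:149
```

{"fn": "send_rows", "kwargs": {
  "series": [
    {"tx": 0.001, "ty": 0, "tz": 0, "spin": 0},
    {"tx": 0, "ty": 0, "tz": 0, "spin": 0},
    {"tx": 0, "ty": 0, "tz": 0, "spin": 0},
    {"tx": -0.001, "ty": 0, "tz": 0, "spin": 0},
    {"tx": -0.001, "ty": 0, "tz": 0, "spin": 0},
    {"tx": -0.001, "ty": 0, "tz": 0, "spin": 0},
    {"tx": -0.001, "ty": 0, "tz": 0, "spin": 0},
    {"tx": -0.002, "ty": 0, "tz": 0, "spin": 0}
  ]
}}

```text
time_s: 23.75
position: [549.2, 16.7, 218.2]
orientation: [-2.102, -2.334, -0.001]
ft_force: [0.1, -0.2, -0.2]
finger_gap: 25.7
grasp_force: 0.0
```

{"fn": "send_rows", "kwargs": {
  "series": [
    {"tx": -0.01, "ty": 0, "tz": 0, "spin": 0},
    {"tx": -0.01, "ty": 0, "tz": 0, "spin": 0},
    {"tx": 0, "ty": 0, "tz": -0.022, "spin": 0},
    {"tx": 0, "ty": 0, "tz": -0.022, "spin": 0},
    {"tx": -0.03, "ty": 0, "tz": 0, "spin": 0},
    {"tx": -0.03, "ty": 0, "tz": 0, "spin": 0},
    {"tx": -0.03, "ty": 0, "tz": 0, "spin": 0},
    {"tx": -0.03, "ty": 0, "tz": 0, "spin": 0}
  ],
  "gripper": 0
}}

```text
time_s: 24.75
position: [563.6, -125.3, 262.2]
orientation: [2.105, 2.332, -0.0]
ft_force: [0.6, -0.2, -0.9]
finger_gap: 0.2
grasp_force: 0.0
```

```bash
python3 - <<'E'
from prof import *
togo(fixw(-76-14,0,225),np.degrees(p[2]));prof()
E
```

```text
t 24.75 pos [ 563.6 -125.3  262.2] xang 95.87 tilt [-0. -0. -1.] F [ 0.6 -0.2 -0.9] gap 0.2 grip 0.0 fix [-86.5   0.1] j7 [ 0.59  0.57 -0.63  1.88  0.44  0.83 -0.16]
togo tool mm [-3.5  0.1 37.2] spin -0.1
-22 62:89 64:98 66:92 68:170 70:194 72:190 74:190 76:189 78:188 80:189 82:189 84:189 86:188 88:191 90:200 92:119 94:82 96:157 98:157 100:152
0 62:60 64:57 66:62 68:131 70:189 72:190 74:189 76:188 78:188 80:186 82:185 84:188 86:192 88:197 90:192 92:130 94:60 96:105 98:157 100:155
22 62:60 64:58 66:45 68:155 70:200 72:194 74:192 76:196 78:195 80:195 82:195 84:195 86:196 88:199 90:212 92:126 94:45 96:144 98:160 100:153
```

```bash
python3 - <<'E'
from h import *
f=optics.grab_frame("scene");x0,y0,x1,y1=225,178,282,250;s=7
a=cv2.resize(f["color"][y0:y1,x0:x1,::-1],None,fx=s,fy=s,interpolation=cv2.INTER_CUBIC);b=a.copy()
def L(P,Q,c):
    q=(proj(f,[P,Q])-[x0-.5,y0-.5])*s;cv2.line(b,*[tuple(int(v) for v in k) for k in q],c,1)
for y in(28,-28): L(fixw(71,y,12),fixw(71,y,76),(0,0,255))
L(fixw(71,28,12),fixw(71,-28,12),(0,0,255));L(fixw(71,28,76),fixw(71,-28,76),(0,0,255))
L(fixw(95,-28,12),fixw(95,-28,76),(0,0,255));L(fixw(95,28,76),fixw(95,-28,76),(0,0,255))
for y in(-35,): 
  L(fixw(95,y,12),fixw(95,y,72),(0,255,0));L(fixw(111,y,12),fixw(111,y,72),(0,255,0))
L(fixw(95,35,72),fixw(95,-35,72),(0,255,0));L(fixw(111,35,72),fixw(111,-35,72),(0,255,0));L(fixw(118,-45,12),fixw(30,-45,12),(255,255,0))
cv2.imwrite("pics/s4.png",np.hstack([a,b]))
E
```

```text
(no output)
```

View pics/s4.png

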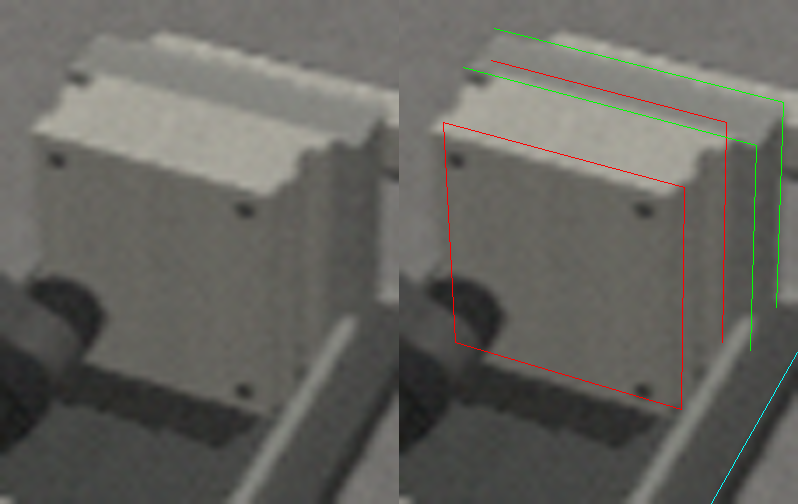

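{"fn": "send_rows", "kwargs": {
  "series": [
    {"tx": 0.026, "ty": 0, "tz": 0, "spin": 0},
    {"tx": 0.026, "ty": 0, "tz": 0, "spin": 0},
    {"tx": 0.026, "ty": 0, "tz": 0, "spin": 0},
    {"tx": 0.026, "ty": 0, "tz": 0, "spin": 0},
    {"tx": 0.018, "ty": 0, "tz": 0, "spin": 0},
    {"tx": 0, "ty": 0, "tz": 0.03, "spin": 0},
    {"tx": 0, "ty": 0, "tz": 0.03, "spin": 0},
    {"tx": 0, "ty": 0, "tz": 0.014, "spin": 0}
  ],
  "gripper": 30
}}

```text
time_s: 25.85
position: [550.6, -2.2, 186.8]
orientation: [-2.103, -2.332, 0.003]
ft_force: [0.2, -0.5, 0.7]
finger_gap: 25.8
grasp_force: 0.0
```

{"fn": "send_rows", "kwargs": {
  "series": [
    {"tx": 0.004, "ty": 0, "tz": 0, "spin": 0},
    {"tx": 0.004, "ty": 0, "tz": 0, "spin": 0},
    {"tx": 0.004, "ty": 0, "tz": 0, "spin": 0},
    {"tx": 0.003, "ty": 0, "tz": 0, "spin": 0},
    {"tx": 0.003, "ty": 0, "tz": 0, "spin": 0},
    {"tx": 0.002, "ty": 0, "tz": 0, "spin": 0},
    {"tx": 0.001, "ty": 0, "tz": 0, "spin": 0},
    {"tx": 0.001, "ty": 0, "tz": 0, "spin": 0}
  ]
}}

```text
time_s: 26.85
position: [549.2, 18.2, 188.3]
orientation: [2.104, 2.33, -0.003]
ft_force: [0.6, -7.3, 4.4]
finger_gap: 25.8
grasp_force: 0.0
```

```bash
python3 - <<'E'
from prof import *
togo(fixw(60,0,187),np.degrees(p[2]));prof()
E
```

```text
t 26.85 pos [549.2  18.2 188.3] xang 95.83 tilt [-0.003 -0.    -1.   ] F [ 0.6 -7.3  4.4] gap 25.8 grip 0.0 fix [57.7 -0.5] j7 [ 0.29  0.64 -0.57  1.97  0.55  0.68 -0.52]
togo tool mm [ 2.3 -0.5  1.3] spin -0.1
-22 62:133 64:133 66:132 68:131 70:131 72:134 74:123 76:89 78:62 80:63 82:73 84:101 86:112 88:94 90:63 92:44 94:41 96:42 98:40 100:40
0 62:119 64:81 66:62 68:64 70:64 72:73 74:92 76:95 78:76 80:50 82:40 84:41 86:40 88:39 90:36 92:103 94:188 96:165 98:151 100:149
22 62:66 64:67 66:65 68:53 70:42 72:39 74:58 76:88 78:152 80:199 82:200 84:195 86:196 88:188 90:186 92:199 94:205 96:171 98:152 100:150
```

{"fn": "send_rows", "kwargs": {
  "series": [
    {"tx": 0.001, "ty": 0, "tz": 0, "spin": 0},
    {"tx": -0.003, "ty": 0, "tz": 0, "spin": 0},
    {"tx": -0.008, "ty": 0, "tz": 0, "spin": 0},
    {"tx": -0.008, "ty": 0, "tz": -0.02, "spin": 0},
    {"tx": 0, "ty": 0, "tz": -0.045, "spin": 0},
    {"tx": 0, "ty": 0, "tz": -0.04, "spin": 0},
    {"tx": 0.026, "ty": 0, "tz": 0, "spin": 0},
    {"tx": 0.026, "ty": 0, "tz": 0, "spin": 0}
  ]
}}

```text
time_s: 27.9
position: [545.4, 54.0, 293.8]
orientation: [2.104, 2.332, 0.002]
ft_force: [0.5, -0.1, -0.3]
finger_gap: 25.8
grasp_force: 0.0
```

{"fn": "send_rows", "kwargs": {
  "series": [
    {"tx": 0, "ty": 0, "tz": 0, "spin": 10.5},
    {"tx": 0, "ty": 0, "tz": 0, "spin": 10.5},
    {"tx": 0, "ty": 0, "tz": 0, "spin": 10.5},
    {"tx": 0, "ty": 0, "tz": 0, "spin": 10.5},
    {"tx": 0, "ty": 0, "tz": 0, "spin": 10.5},
    {"tx": 0, "ty": 0, "tz": 0, "spin": 10.5},
    {"tx": 0, "ty": 0, "tz": 0, "spin": 10.5},
    {"tx": 0, "ty": 0, "tz": 0, "spin": 10.5}
  ],
  "gripper": 71
}}

```text
time_s: 28.9
position: [545.2, 53.8, 293.0]
orientation: [-3.125, -0.318, 0.0]
ft_force: [0.3, -0.2, 0.2]
finger_gap: 60.3
grasp_force: 0.0
```

```bash
python3 - <<'E'
from prof import *
togo(fixw(90.5,0,193),np.degrees(p[2])-90)
E
```

```text
t 28.9 pos [545.2  53.8 293. ] xang 11.61 tilt [-0.    -0.001 -1.   ] F [ 0.3 -0.2  0.2] gap 60.3 grip 0.0 fix [93.6 -0.2] j7 [ 0.07  0.43 -0.35  1.94  0.2   0.8  -1.76]
togo tool mm [ -0.5   3.1 100. ] spin 5.6
```

{"fn": "send_rows", "kwargs": {
  "series": [
    {"tx": -0.0003, "ty": 0.0031, "tz": 0, "spin": 5.6},
    {"tx": 0, "ty": 0, "tz": 0, "spin": 0},
    {"tx": 0, "ty": 0, "tz": 0.03, "spin": 0},
    {"tx": 0, "ty": 0, "tz": 0.03, "spin": 0},
    {"tx": 0, "ty": 0, "tz": 0.02, "spin": 0},
    {"tx": 0, "ty": 0, "tz": 0.012, "spin": 0},
    {"tx": 0, "ty": 0, "tz": 0.008, "spin": 0},
    {"tx": 0, "ty": 0, "tz": 0, "spin": 0}
  ]
}}

```text
time_s: 29.9
position: [545.7, 50.7, 193.1]
orientation: [-3.137, -0.174, 0.0]
ft_force: [-0.7, -0.4, -0.2]
finger_gap: 60.4
grasp_force: 0.0
```

```bash
python3 - <<'E'
from prof import *
togo(fixw(90.5,0,193),np.degrees(p[2])-90)
E
```

```text
t 29.9 pos [545.7  50.7 193.1] xang 6.35 tilt [-0. -0. -1.] F [-0.7 -0.4 -0.2] gap 60.4 grip 0.0 fix [90.4 -0.4] j7 [ 0.01  0.58 -0.28  1.99  0.27  0.6  -1.9 ]
togo tool mm [-0.4 -0.1  0.1] spin 0.4
```

{"fn": "send_rows", "kwargs": {
  "series": [
    {"tx": 0, "ty": 0, "tz": 0, "spin": 0},
    {"tx": 0, "ty": 0, "tz": 0, "spin": 0},
    {"tx": 0, "ty": 0, "tz": 0, "spin": 0},
    {"tx": 0, "ty": 0, "tz": 0, "spin": 0},
    {"tx": 0, "ty": 0, "tz": 0, "spin": 0},
    {"tx": 0, "ty": 0, "tz": 0, "spin": 0},
    {"tx": 0, "ty": 0, "tz": 0, "spin": 0},
    {"tx": 0, "ty": 0, "tz": 0, "spin": 0}
  ],
  "gripper": 50
}}

```text
time_s: 30.9
position: [545.8, 50.5, 193.2]
orientation: [3.137, 0.173, 0.0]
ft_force: [1.2, -1.6, 0.3]
finger_gap: 42.8
grasp_force: 1.0
```

{"fn": "send_rows", "kwargs": {
  "series": [
    {"tx": 0, "ty": 0, "tz": 0, "spin": 0},
    {"tx": 0, "ty": 0, "tz": 0, "spin": 0},
    {"tx": 0, "ty": 0, "tz": 0, "spin": 0},
    {"tx": 0, "ty": 0, "tz": 0, "spin": 0},
    {"tx": 0, "ty": 0, "tz": 0, "spin": 0},
    {"tx": 0, "ty": 0, "tz": 0, "spin": 0},
    {"tx": 0, "ty": 0, "tz": 0, "spin": 0},
    {"tx": 0, "ty": 0, "tz": 0, "spin": 0}
  ],
  "gripper": 45
}}

```text
time_s: 31.9
position: [545.7, 51.5, 193.7]
orientation: [-3.136, -0.173, -0.001]
ft_force: [-0.6, 1.2, 5.5]
finger_gap: 39.7
grasp_force: 50.4
```

```bash
python3 - <<'E'
from prof import *
togo(fixw(90.5,0,193),np.degrees(p[2])-90);prof()
E
```

```text
t 31.9 pos [545.7  51.5 193.7] xang 6.3 tilt [ 0.    -0.001 -1.   ] F [-0.6  1.2  5.5] gap 39.7 grip 50.42380928993225 fix [91.2 -0.5] j7 [ 0.01  0.58 -0.28  1.99  0.26  0.6  -1.9 ]
togo tool mm [-0.5  0.7  0.7] spin 0.3
-22 62:102 64:101 66:102 68:101 70:102 72:101 74:101 76:101 78:101 80:101 82:101 84:100 86:100 88:99 90:101 92:101 94:100 96:99 98:99 100:99
0 62:101 64:101 66:100 68:100 70:101 72:100 74:100 76:99 78:100 80:99 82:99 84:99 86:98 88:98 90:99 92:97 94:97 96:96 98:95 100:95
22 62:100 64:100 66:99 68:101 70:100 72:99 74:99 76:97 78:98 80:98 82:97 84:96 86:97 88:96 90:95 92:93 94:94 96:93 98:93 100:92
```

{"fn": "send_rows", "kwargs": {
  "series": [
    {"tx": 0, "ty": 0, "tz": 0, "spin": 0},
    {"tx": 0, "ty": 0, "tz": 0, "spin": 0},
    {"tx": 0, "ty": 0, "tz": 0, "spin": 0},
    {"tx": 0, "ty": 0, "tz": 0, "spin": 0},
    {"tx": 0, "ty": 0, "tz": -0.01, "spin": 0},
    {"tx": 0, "ty": 0, "tz": -0.03, "spin": 0},
    {"tx": 0, "ty": 0, "tz": -0.03, "spin": 0},
    {"tx": 0, "ty": 0, "tz": -0.03, "spin": 0}
  ],
  "gripper": 68
}}

```text
time_s: 32.95
position: [545.6, 50.6, 294.9]
orientation: [-3.137, -0.173, -0.001]
ft_force: [-1.0, 0.4, -0.3]
finger_gap: 58.2
grasp_force: 0.0
```

{"fn": "send_rows", "kwargs": {
  "series": [
    {"tx": 0, "ty": 0.025, "tz": 0, "spin": 0.3},
    {"tx": 0, "ty": 0.025, "tz": 0, "spin": 0},
    {"tx": 0, "ty": 0.025, "tz": 0, "spin": 0},
    {"tx": 0, "ty": 0.025, "tz": 0, "spin": 0},
    {"tx": 0, "ty": 0.025, "tz": 0, "spin": 0},
    {"tx": 0, "ty": 0.025, "tz": 0, "spin": 0},
    {"tx": 0, "ty": 0.025, "tz": 0, "spin": 0},
    {"tx": 0, "ty": 0, "tz": 0.03, "spin": 0}
  ],
  "gripper": 0
}}

```text
time_s: 33.95
position: [565.4, -126.3, 265.6]
orientation: [3.135, 0.158, 0.009]
ft_force: [-0.3, -0.1, -1.4]
finger_gap: -0.1
grasp_force: 0.0
```

```bash
python3 - <<'E'
from prof import *
togo(fixw(-76-14,0,227),np.degrees(p[2])-90);prof()
E
```

```text
t 33.95 pos [ 565.4 -126.3  265.6] xang 5.79 tilt [ 0.005  0.003 -1.   ] F [-0.3 -0.1 -1.4] gap -0.1 grip 0.0 fix [-87.7  -1.5] j7 [ 0.32  0.5  -0.27  1.89  0.19  0.77 -1.53]
togo tool mm [-1.7  2.2 38.6] spin -0.2
-22 62:90 64:101 66:103 68:91 70:88 72:188 74:195 76:192 78:191 80:191 82:191 84:192 86:192 88:189 90:191 92:192 94:196 96:158 98:152 100:153
0 62:58 64:58 66:58 68:54 70:73 72:152 74:191 76:190 78:190 80:190 82:189 84:188 86:189 88:188 90:194 92:199 94:174 96:145 98:154 100:154
22 62:60 64:58 66:59 68:56 70:43 72:185 74:200 76:196 78:196 80:197 82:198 84:197 86:196 88:197 90:199 92:201 94:207 96:156 98:155 100:154
```

{"fn": "send_rows", "kwargs": {
  "series": [
    {"tx": -0.001, "ty": 0, "tz": 0.02, "spin": 0},
    {"tx": 0, "ty": 0, "tz": 0.014, "spin": 0},
    {"tx": 0, "ty": 0, "tz": 0.003, "spin": 0},
    {"tx": 0, "ty": 0, "tz": 0.001, "spin": 0},
    {"tx": 0, "ty": 0, "tz": 0.001, "spin": 0},
    {"tx": 0, "ty": 0, "tz": 0, "spin": 0},
    {"tx": 0, "ty": 0, "tz": 0, "spin": 0},
    {"tx": 0, "ty": 0, "tz": 0, "spin": 0}
  ]
}}

```text
time_s: 35.0
position: [563.5, -123.5, 224.6]
orientation: [3.137, 0.165, 0.001]
ft_force: [0.8, 0.6, 2.1]
finger_gap: 0.5
grasp_force: 1.1
```

```bash
python3 - <<'E'
from prof import *
togo(fixw(-76,0,225),np.degrees(p[2])-90)
E
```

```text
t 35.0 pos [ 563.5 -123.5  224.6] xang 6.02 tilt [ 0.001  0.    -1.   ] F [0.8 0.6 2.1] gap 0.5 grip 1.0565000027418137 fix [-84.7   0. ] j7 [ 0.31  0.56 -0.26  1.92  0.22  0.69 -1.55]
togo tool mm [ 0.  -8.7 -0.4] spin 0.1
```

{"fn": "send_rows", "kwargs": {
  "series": [
    {"tx": 0, "ty": 0, "tz": 0.0003, "spin": 0},
    {"tx": 0, "ty": -0.003, "tz": 0, "spin": 0},
    {"tx": 0, "ty": -0.003, "tz": 0, "spin": 0},
    {"tx": 0, "ty": -0.003, "tz": 0, "spin": 0},
    {"tx": 0, "ty": -0.003, "tz": 0, "spin": 0},
    {"tx": 0, "ty": -0.003, "tz": 0, "spin": 0},
    {"tx": 0, "ty": -0.003, "tz": 0, "spin": 0},
    {"tx": 0, "ty": 0, "tz": 0, "spin": 0}
  ]
}}

```text
time_s: 36.0
position: [561.7, -105.7, 224.9]
orientation: [3.137, 0.165, 0.002]
ft_force: [-2.2, 0.7, 8.9]
finger_gap: 0.3
grasp_force: 4.5
```

```bash
cat >> prof.py <<'E'
def jaw():
  g=optics.grab_frame("top");im=cv2.cvtColor(g["color"],cv2.COLOR_RGB2GRAY).astype(np.float32)
  xs=np.arange(-50,100,.5)
  for y in(12,20):
    q=proj(g,[fixw(x,y,52) for x in xs]).astype(np.float32)
    v=cv2.remap(im,q[:,0:1],q[:,1:2],cv2.INTER_LINEAR).ravel()
    d=v>150; e=np.flatnonzero(np.diff(d.astype(int)));print("edges y",y,xs[e])
E
python3 - <<'E'
from prof import *
togo(fixw(-76,0,225),np.degrees(p[2])-90);jaw()
E
```

```text
t 36.0 pos [ 561.7 -105.7  224.9] xang 6.02 tilt [ 0.001  0.001 -1.   ] F [-2.2  0.7  8.9] gap 0.3 grip 4.508285075426102 fix [-66.8  -0.1] j7 [ 0.28  0.55 -0.26  1.93  0.22  0.69 -1.58]
togo tool mm [-0.1  9.2 -0.1] spin 0.1
edges y 12 [-15.5   1.5  71.   94.5  96. ]
edges y 20 [-16.    1.   70.5]
```

{"fn": "send_rows", "kwargs": {
  "series": [
    {"tx": 0, "ty": -0.004, "tz": 0, "spin": 0},
    {"tx": 0, "ty": 0, "tz": -0.005, "spin": 0},
    {"tx": 0, "ty": 0.0125, "tz": 0, "spin": 0},
    {"tx": 0, "ty": 0.0125, "tz": 0, "spin": 0},
    {"tx": 0, "ty": 0, "tz": 0.0048, "spin": 0},
    {"tx": 0, "ty": 0, "tz": 0, "spin": 0},
    {"tx": 0, "ty": -0.003, "tz": 0, "spin": 0},
    {"tx": 0, "ty": -0.004, "tz": 0, "spin": 0}
  ]
}}

```text
time_s: 37.05
position: [562.9, -120.4, 225.0]
orientation: [3.136, 0.163, 0.0]
ft_force: [-3.6, -2.5, 12.3]
finger_gap: -0.0
grasp_force: 6.1
```

{"fn": "send_rows", "kwargs": {
  "series": [
    {"tx": 0, "ty": -0.004, "tz": 0, "spin": 0},
    {"tx": 0, "ty": -0.004, "tz": 0, "spin": 0},
    {"tx": 0, "ty": -0.004, "tz": 0, "spin": 0},
    {"tx": 0, "ty": -0.004, "tz": 0, "spin": 0},
    {"tx": 0, "ty": -0.002, "tz": 0, "spin": 0},
    {"tx": 0, "ty": 0, "tz": 0, "spin": 0},
    {"tx": 0, "ty": 0, "tz": 0, "spin": 0},
    {"tx": 0, "ty": 0, "tz": 0, "spin": 0}
  ]
}}

```text
time_s: 38.05
position: [560.9, -101.4, 223.9]
orientation: [-3.137, -0.165, 0.0]
ft_force: [0.2, 1.6, 0.8]
finger_gap: 0.2
grasp_force: 0.3
```

```bash
python3 - <<'E'
from prof import *
togo(fixw(-76,0,225),np.degrees(p[2])-90);jaw()
E
```

```text
t 38.05 pos [ 560.9 -101.4  223.9] xang 6.04 tilt [-0. -0. -1.] F [0.2 1.6 0.8] gap 0.2 grip 0.3259557019919157 fix [-62.4   0.3] j7 [ 0.27  0.55 -0.26  1.93  0.22  0.68 -1.59]
togo tool mm [ 0.3 13.6 -1.1] spin 0.1
edges y 12 [ 7.5 24.5 71.  94.5 96. ]
edges y 20 [ 8.5 25.5 70.5]
```

{"fn": "send_rows", "kwargs": {
  "series": [
    {"tx": 0, "ty": 0, "tz": -0.005, "spin": 0},
    {"tx": 0, "ty": 0.013, "tz": 0, "spin": 0},
    {"tx": 0, "ty": 0.012, "tz": 0, "spin": 0},
    {"tx": 0, "ty": 0, "tz": 0.0048, "spin": 0},
    {"tx": 0, "ty": 0, "tz": 0, "spin": 0},
    {"tx": 0, "ty": -0.003, "tz": 0, "spin": 0},
    {"tx": 0, "ty": -0.004, "tz": 0, "spin": 0},
    {"tx": 0, "ty": -0.004, "tz": 0, "spin": 0}
  ]
}}

```text
time_s: 39.1
position: [562.4, -115.4, 225.1]
orientation: [3.136, 0.165, 0.0]
ft_force: [-3.1, -2.8, 9.6]
finger_gap: 0.2
grasp_force: 4.9
```

{"fn": "send_rows", "kwargs": {
  "series": [
    {"tx": 0, "ty": -0.004, "tz": 0, "spin": 0},
    {"tx": 0, "ty": -0.004, "tz": 0, "spin": 0},
    {"tx": 0, "ty": -0.004, "tz": 0, "spin": 0},
    {"tx": 0, "ty": 0, "tz": 0, "spin": 0},
    {"tx": 0, "ty": 0, "tz": -0.005, "spin": 0},
    {"tx": 0, "ty": 0.012, "tz": 0, "spin": 0},
    {"tx": 0, "ty": 0.011, "tz": 0, "spin": 0},
    {"tx": 0, "ty": 0, "tz": 0, "spin": 0}
  ]
}}

```text
time_s: 40.1
position: [563.4, -128.5, 229.1]
orientation: [3.137, 0.16, -0.0]
ft_force: [-1.6, -0.6, -0.2]
finger_gap: 0.3
grasp_force: 0.0
```

```bash
python3 - <<'E'
from prof import *
togo(fixw(-88,0,225),np.degrees(p[2])-90);jaw()
E
```

```text
t 40.1 pos [ 563.4 -128.5  229.1] xang 5.85 tilt [-0.     0.001 -1.   ] F [-1.6 -0.6 -0.2] gap 0.3 grip 0.0 fix [-89.7   0.7] j7 [ 0.32  0.55 -0.26  1.91  0.21  0.7  -1.54]
togo tool mm [ 0.7 -1.7  4.1] spin -0.1
edges y 12 [26.  43.  71.  94.5 96. ]
edges y 20 [25.  42.5 70.5]
```

{"fn": "send_rows", "kwargs": {
  "series": [
    {"tx": 0, "ty": -0.002, "tz": 0.0048, "spin": 0},
    {"tx": 0, "ty": 0, "tz": 0, "spin": 0},
    {"tx": 0, "ty": -0.003, "tz": 0, "spin": 0},
    {"tx": 0, "ty": -0.004, "tz": 0, "spin": 0},
    {"tx": 0, "ty": -0.004, "tz": 0, "spin": 0},
    {"tx": 0, "ty": -0.004, "tz": 0, "spin": 0},
    {"tx": 0, "ty": -0.004, "tz": 0, "spin": 0},
    {"tx": 0, "ty": -0.004, "tz": 0, "spin": 0}
  ]
}}

```text
time_s: 41.15
position: [560.9, -101.2, 224.4]
orientation: [-3.137, -0.166, -0.0]
ft_force: [0.7, -1.0, 1.1]
finger_gap: -0.1
grasp_force: 0.6
```

{"fn": "send_rows", "kwargs": {
  "series": [
    {"tx": 0, "ty": 0, "tz": -0.005, "spin": 0},
    {"tx": 0, "ty": 0.012, "tz": 0, "spin": 0},
    {"tx": 0, "ty": 0.011, "tz": 0, "spin": 0},
    {"tx": 0, "ty": 0, "tz": 0.0048, "spin": 0},
    {"tx": 0, "ty": 0, "tz": 0, "spin": 0},
    {"tx": 0, "ty": -0.003, "tz": 0, "spin": 0},
    {"tx": 0, "ty": -0.003, "tz": 0, "spin": 0},
    {"tx": 0, "ty": 0, "tz": 0, "spin": 0}
  ]
}}

```text
time_s: 42.15
position: [562.6, -118.1, 225.1]
orientation: [3.137, 0.166, -0.0]
ft_force: [-1.0, -2.8, 4.3]
finger_gap: 0.3
grasp_force: 2.4
```

```bash
python3 - <<'E'
from prof import *
togo(fixw(-66,0,225),np.degrees(p[2])-90);jaw()
E
```

```text
t 42.15 pos [ 562.6 -118.1  225.1] xang 6.06 tilt [-0.  0. -1.] F [-1.  -2.8  4.3] gap 0.3 grip 2.4277662858366966 fix [-79.2   0.4] j7 [ 0.3   0.56 -0.26  1.92  0.21  0.69 -1.55]
togo tool mm [  0.4 -13.2   0.1] spin 0.1
edges y 12 [41.5 58.5 71.  94.5 96. ]
edges y 20 [41.5 59.  70.5]
```

{"fn": "send_rows", "kwargs": {
  "series": [
    {"tx": 0, "ty": -0.002, "tz": 0.0001, "spin": 0},
    {"tx": 0, "ty": -0.002, "tz": 0, "spin": 0},
    {"tx": 0, "ty": -0.002, "tz": 0, "spin": 0},
    {"tx": 0, "ty": -0.002, "tz": 0, "spin": 0},
    {"tx": 0, "ty": -0.002, "tz": 0, "spin": 0},
    {"tx": 0, "ty": -0.002, "tz": 0, "spin": 0},
    {"tx": 0, "ty": -0.002, "tz": 0, "spin": 0},
    {"tx": 0, "ty": 0, "tz": 0, "spin": 0}
  ]
}}

```text
time_s: 43.2
position: [561.3, -104.2, 224.5]
orientation: [-3.137, -0.166, -0.0]
ft_force: [0.1, 0.3, 1.0]
finger_gap: -0.1
grasp_force: 0.6
```

```bash
python3 - <<'E'
from prof import *
togo(fixw(-66,0,225),np.degrees(p[2])-90);jaw();prof()
E
```

```text
t 43.2 pos [ 561.3 -104.2  224.5] xang 6.05 tilt [ 0. -0. -1.] F [0.1 0.3 1. ] gap -0.1 grip 0.6021612323820591 fix [-65.2   0.2] j7 [ 0.28  0.55 -0.26  1.93  0.21  0.69 -1.58]
togo tool mm [ 0.2  0.8 -0.5] spin 0.1
edges y 12 [50.5 66.  71.  94.5 96. ]
edges y 20 [50.  66.5 70.5]
-22 62:178 64:178 66:184 68:134 70:90 72:187 74:196 76:192 78:191 80:191 82:191 84:192 86:192 88:189 90:191 92:192 94:195 96:159 98:152 100:152
0 62:197 64:197 66:187 68:128 70:86 72:148 74:190 76:188 78:188 80:189 82:189 84:188 86:188 88:188 90:193 92:198 94:175 96:145 98:153 100:154
22 62:198 64:199 66:206 68:138 70:53 72:181 74:200 76:195 78:195 80:197 82:196 84:195 86:195 88:195 90:198 92:201 94:207 96:157 98:155 100:155
```

{"fn": "send_rows", "kwargs": {
  "series": [
    {"tx": 0, "ty": 0, "tz": -0.005, "spin": 0},
    {"tx": 0, "ty": 0.01, "tz": 0, "spin": 0},
    {"tx": 0, "ty": 0.007, "tz": 0, "spin": 0},
    {"tx": 0, "ty": 0, "tz": 0.0048, "spin": 0},
    {"tx": 0, "ty": 0, "tz": 0, "spin": 0},
    {"tx": 0, "ty": -0.002, "tz": 0, "spin": 0},
    {"tx": 0, "ty": -0.002, "tz": 0, "spin": 0},
    {"tx": 0, "ty": 0, "tz": 0, "spin": 0}
  ]
}}

```text
time_s: 44.3
position: [562.7, -117.3, 225.1]
orientation: [3.137, 0.166, 0.001]
ft_force: [-0.7, -2.0, 4.4]
finger_gap: 0.1
grasp_force: 2.1
```

```bash
python3 - <<'E'
from prof import *
togo(fixw(-66,0,225),np.degrees(p[2])-90);jaw()
E
```

```text
t 44.3 pos [ 562.7 -117.3  225.1] xang 6.05 tilt [ 0.  0. -1.] F [-0.7 -2.   4.4] gap 0.1 grip 2.053227648139 fix [-78.4   0.2] j7 [ 0.3   0.56 -0.26  1.92  0.21  0.69 -1.56]
togo tool mm [  0.2 -12.4   0.1] spin 0.1
edges y 12 [54.5 66.  70.5 94.5 96. ]
edges y 20 [53.5 67.  70.5]
```

{"fn": "send_rows", "kwargs": {
  "series": [
    {"tx": 0, "ty": -0.001, "tz": 0.0001, "spin": 0},
    {"tx": 0, "ty": -0.001, "tz": 0, "spin": 0},
    {"tx": 0, "ty": -0.001, "tz": 0, "spin": 0},
    {"tx": 0, "ty": -0.001, "tz": 0, "spin": 0},
    {"tx": 0, "ty": -0.001, "tz": 0, "spin": 0},
    {"tx": 0, "ty": -0.001, "tz": 0, "spin": 0},
    {"tx": 0, "ty": 0, "tz": 0, "spin": 0},
    {"tx": 0, "ty": 0, "tz": 0, "spin": 0}
  ]
}}

```text
time_s: 45.35
position: [562.4, -111.7, 225.1]
orientation: [3.137, 0.165, 0.002]
ft_force: [1.4, -3.6, 5.2]
finger_gap: 0.2
grasp_force: 2.6
```

```bash
python3 - <<'E'
from prof import *
togo(fixw(-66,0,225),np.degrees(p[2])-90);jaw();prof()
E
```

```text
t 45.35 pos [ 562.4 -111.7  225.1] xang 6.02 tilt [ 0.001  0.    -1.   ] F [ 1.4 -3.6  5.2] gap 0.2 grip 2.5847788900136948 fix [-72.8  -0.1] j7 [ 0.29  0.56 -0.26  1.92  0.22  0.69 -1.57]
togo tool mm [-0.1 -6.8  0.1] spin 0.0
edges y 12 [54.5 66.  70.5 94.5 96. ]
edges y 20 [53.5 67.  70.5]
-22 62:175 64:178 66:185 68:189 70:189 72:191 74:192 76:191 78:190 80:191 82:191 84:191 86:192 88:192 90:191 92:191 94:195 96:159 98:152 100:153
0 62:191 64:196 66:189 68:121 70:117 72:164 74:189 76:188 78:188 80:188 82:189 84:187 86:187 88:188 90:192 92:198 94:174 96:144 98:154 100:154
22 62:193 64:196 66:208 68:151 70:106 72:185 74:199 76:195 78:196 80:197 82:197 84:196 86:195 88:196 90:198 92:201 94:205 96:169 98:156 100:154
```

{"fn": "send_rows", "kwargs": {
  "series": [
    {"tx": 0, "ty": 0, "tz": -0.005, "spin": 0},
    {"tx": 0, "ty": 0, "tz": -0.02, "spin": 0},
    {"tx": 0, "ty": 0, "tz": -0.04, "spin": 0},
    {"tx": 0, "ty": 0, "tz": -0.04, "spin": 0},
    {"tx": 0, "ty": 0, "tz": 0, "spin": 0},
    {"tx": 0, "ty": 0, "tz": 0, "spin": 0},
    {"tx": 0, "ty": 0, "tz": 0, "spin": 0},
    {"tx": 0, "ty": 0, "tz": 0, "spin": 0}
  ]
}}

```text
time_s: 46.45
position: [561.6, -111.4, 328.6]
orientation: [-3.137, -0.165, 0.003]
ft_force: [-0.3, -0.0, -0.3]
finger_gap: 0.2
grasp_force: 0.0
```

```bash
python3 - <<'E'
from prof import *
jaw();prof();print(sign_off())
E
```

```text
edges y 12 [54.5 66.  70.5 94.5 95.5]
edges y 20 [53.5 67.  70.5]
-22 62:178 64:181 66:186 68:193 70:192 72:195 74:196 76:194 78:194 80:193 82:194 84:194 86:194 88:194 90:194 92:194 94:198 96:161 98:155 100:155
0 62:194 64:200 66:193 68:123 70:119 72:167 74:192 76:191 78:191 80:191 82:193 84:191 86:190 88:192 90:195 92:201 94:176 96:146 98:156 100:156
22 62:197 64:199 66:211 68:155 70:108 72:188 74:201 76:197 78:199 80:200 82:199 84:199 86:199 88:199 90:201 92:204 94:209 96:171 98:158 100:156
the job is handed in; nothing more can be done
None
```

I finished the job and handed it in at about 46 s, but `sign_off()` gave no verdict, so I can't confirm it passed: the bar lies flat on the bench, and in the last top-camera image the row is flush with the backstop and the jaw is snug against it. The first finger pushes left a gap of about 3 mm, so I pinched the row against the backstop with the gripper to close it. No move was aimed at the bottle, spool, jar or screwdriver, though I did not re-measure them at the end.

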